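Close up the bench forge

TASK

Close up the cold bench forge for the night: first push the red gas lever on its roof fully over towards the back of the forge. Then lift the door plate out of its green rack, hang its keyhole over the brass screw head on the forge's front and slide it down until it hangs locked and upright, and last set the round cover gently onto the flue collar so that it sits seated and level. Leave the other things on the bench where they are.

Things in the scene. Friction and masses are not known exactly. Their poses are not given: they have to be found in the camera images.
- forge: fixed dark steel box, 220 mm deep (x), 340 mm wide (y); flat roof 160 mm above the bench. Origin: centre of its underside. Axes: x level into the forge (its front, 110 mm to -x of the origin, looks at the robot, yaw within 0.2 rad), y level to the left, z up. In the front is the mouth, 100 mm wide, 34 to 90 mm above the bench, with a screw above it; a green stripe (60 x 12 mm) on the roof's front edge marks the screw's y
- screw (a point): point on the axis of the screw that stands straight out of the forge's front face, at mid width, 128 mm above the bench; axes as the forge's. The point is the middle of the 12 mm gap between front face (6 mm to its +x) and the back of the brass head. Shank 8 mm in diameter; head 22 mm in diameter, 6 mm thick, outer face 12 mm to the point's -x
- collar_rim (a point): centre of the mouth, at rim height (185 mm above the bench), of the round aluminium flue collar on the forge roof: 25 mm high, outer diameter 98 mm, inner 86 mm, 22 mm deep; 145 mm behind the front face and 70 mm left (+y) of the screw. Axes as the forge's
- valve (a joint): gas lever on the forge roof: steel stick with a red ball on top, 80 mm long, on a small grey block. Swings in the forge's x-z plane: at 0 rad it leans 0.5 rad to the forge's -x (towards the robot), at 1.0 rad (end stop, gas shut) 0.5 rad to +x. Starts between 0 and 0.25; moved by a light push of a few newtons, stays where left
- valve_tip (a point): upper end (red ball) of the gas lever, moves with it. The lever's pivot is 70 mm behind the front face and 120 mm right (-y) of the screw, in the forge's axes
- door_grip (a point): centre of the wooden grip bar on top of the door plate: 14 mm thick (x), 70 mm wide (y), 40 mm high (z), to be pinched across its thickness. The plate: aluminium, 6 mm thick (x), 130 mm wide (y), lower edge 185 mm and upper edge 25 mm below this point; same from both faces, so it may be turned half round; about 0.5 kg. z up. It starts upright in the green rack's slot
- door_seat (a point): point of the door plate, at mid thickness and mid width, 73 mm below the grip point, where the screw's axis lies when the door hangs locked. The keyhole's upright slot, 14 mm wide, ends 4 mm above it; below, the slot opens into the wide entry, an eight-sided hole 32 mm across centred 30 mm below this point. Axes as the grip's
- rack: fixed green rack that holds the door upright: 80 x 150 mm (x, y), 60 mm high; origin at the centre of its underside. Slot along y, 8 mm wide, its floor 14 mm above the bench, so the door comes free when lifted straight up by more than 46 mm
- cover_grip (a point): centre of the upright wooden knob (24 mm in diameter, 42 mm high) of the round steel flue cover, about 0.35 kg. Disc 112 mm in diameter, 6 mm thick, underside 29 mm below this point; under it a plug 74 mm in diameter (66 at its foot), 10 mm deep. Starts flat on the bench on its plug. Seated, the disc rests on the rim: this point is then 29 mm above the rim's centre
- hammer: bystander: hammer with a wooden handle lying on the bench between robot and forge, towards the robot's right; leave it
- brush: bystander: brush lying on the bench towards the robot's left; leave it
- billet: bystander: dark steel bar 130 x 30 x 20 mm lying flat in front of the forge; leave it
- jar: bystander: closed jar 72 mm in diameter, 100 mm high, to the right of the forge; leave it
- mug: bystander: blue mug 80 mm in diameter, 90 mm high, to the left of the forge; leave it
- wrench: bystander: wrench lying on the bench on the robot's right; leave it
Not all that is in view belongs to the job. Of the things that look like the part that bears cover_grip, take the one that is farthest to the robot's left at the start.

How it is judged:
By the outcome, as a careful person would: the job done as asked, in the order asked, and still so for the second after the job is handed in, with the robot touching nothing.
It also fails if it takes over 72 s, if anything falls off the work surface, if the arm or the gripper's body presses on something with over 40 N, if the wrist force passes 120 N, or if a joint passes its speed limit or range.

ROBOT

A 6-joint arm with a two-finger parallel gripper is mounted at the origin on the work surface. World frame = base frame: x ahead of the robot, y to its left, z up, the work surface at z = 0. Lengths are in m, angles in rad, forces in N, time in s.
With the tool pointing down it reaches from about 0.375 to 0.825 m from the base axis. Payload 5.5 kg.
Tool frame: the origin (TCP) lies midway between the tips of the shut fingers; the grasp point (between the pads) lies 19 mm behind it (hold_point_z is the distance from the TCP to the grasp point, in m); z points along the fingers, y is the direction in which the jaws open and shut (so a half turn about z gives the same grasp; the last joint's range is limited). The gripper opens to 85 mm and grips with 20 to 120 N. Pads are 22 mm wide; open, the fingers measure 114 mm over their backs; the gripper's body (76 mm by 85 mm) begins 54 mm behind the grasp point. The pads swing forward as they close: fully open they stand 13 mm farther back than shut.
Start: joints at [-1.107, 0.314, -0.047, 1.21, 0, 1.571], TCP at [0.268, -0.537, 0.231] pointing down, gripper open.
Joint ranges: [-2.67, 2.67], [-0.69, 1.73], [-1.03, 1.25], [-2.08, 2.16], [-1.42, 1.45], [-3.14, 3.14]. Speed limits (rad/s): [2.39, 2.39, 3.01, 3.14, 3.14, 3.14].

INTERFACE

Orientations are given as [roll, pitch, yaw] about the fixed x, y, z axes, in that order (R = Rz(yaw) Ry(pitch) Rx(roll)).
In Python, from plant import * gives the robot as it stands.
- The arm moves only by the tool arm_command, never from a script. Its argument "steps" is a list that holds one entry, the list of rows, each a list of 4 numbers: the shift along the tool's x, y, z in mm, then the turn about the tool's z in degrees. A call has 1 to 12 rows; each row shifts and turns the commanded pose from where the row before left it, along the tool's axes as they then stand; what a row does not reach is not made up. A row lasts 1/12 s, in which the tool goes at most 41.7 mm and 7.16 degrees, less where a joint would pass 70% of its speed; a pose out of reach is approached as far as the arm can. A call with a gripper value outside its range is refused whole. "gripper" is the gripper's target within -1 to 1 (fully open at 1, half-way at 0, shut at -1), set as the call begins (left out, the last holds). The fingers move at their own pace and stop on an object; the grip force is fixed at half the most. Time passes only in rows, so rows that do not move let the fingers close. It gives the time, the measured TCP pose, the force and the opening at its end, in the units of the state.
- get_state(): the state, without advancing time (a new reading comes with each control period).
- snapshot(name): name is "scene" or "top" or "wrist"; returns a dict with "img" (400x640x3 uint8, blue, green, red), "fx", "fy", "cx", "cy" (pixels), "R" (3x3) and "t" (3): a world point X has camera coordinates R X + t. Camera axes: x right, y down, z forward; pixel columns grow to the right and rows downward; lengths in m; the calibration is good to about 2 mm. The wrist camera is an equidistant fisheye: a pixel r from the principal point sees the ray r / f radians off the axis. A picture is of the moment at which its call begins. There is no depth.
- close_job(): hands the job in, once; it reports no verdict.
The state is a dict: "time": time; "joints": joint angles; "qvel": joint speeds; "effort": joint torques, N m; "ee_pos": TCP position; "eef_rot": TCP orientation; "wrist_force": force on the tool from outside, world axes, zero at the start; "wrist_torque": the same for the moment, N m; "finger_gap": finger opening in m.
Only numpy, scipy, OpenCV 4.12 (cv2) and the standard library are available. Lean on these libraries where they do the work, as an engineer would, in place of code of your own. Each camera call takes 0.05 s, during which the arm holds its last target.

## Working session

There is one attempt and no reset: what is moved stays moved. The work goes in short steps, Python scripts to look and compute and a tool call to move; the robot and the scene stay as the last step left them, time stands still between calls to the robot, and variables do not carry over. Pictures are saved under pics/ and viewed, and the job is handed in when it is done.

Besides the shell and the picture viewer there is one more tool, called as name(argument=value, ...) on one line, values as JSON. arm_command: Moves the arm, as the interface text tells. Its arguments: {"type":"object","properties":{"steps":{"type":"array","items":{"type":"array","items":{"type":"array","items":{"type":"number"}}}},"gripper":{"type":"number"}},"required":["steps"]}

```bash
ls; mkdir -p pics; python3 - <<'E'
from plant import *
import cv2,pickle
s=get_state();print(s)
d={}
for n in("scene","top","wrist"):
    c=snapshot(n);cv2.imwrite(f"pics/{n}0.png",c["img"]);d[n]=c
    print(n,c["fx"],c["fy"],c["cx"],c["cy"],c["R"],c["t"])
pickle.dump(d,open("c0.pkl","wb"))
E
```

```text
pics
{'time': 0.0, 'joints': array([-1.10697144e+00,  3.14216980e-01, -4.80794820e-02,  1.21018433e+00,
        1.76525326e-05,  1.57080610e+00]), 'qvel': array([-0.00193637,  0.00084905,  0.00041913,  0.00080318, -0.00151421,
       -0.00163979]), 'effort': array([ 3.31778865e-03, -5.39593613e+01,  3.39747334e+01,  1.91975042e-02,
        1.86184075e-04,  1.40138661e-05]), 'ee_pos': array([ 0.26817261, -0.53609453,  0.2304398 ]), 'eef_rot': array([-3.13990819e+00, -1.76360367e-05,  4.63815082e-01]), 'wrist_force': array([-0.12044934, -0.3288299 ,  0.63923798]), 'wrist_torque': array([-0.00569413,  0.0210586 ,  0.05160773]), 'finger_gap': 0.08530754434100755}
scene 519.5179809124655 519.5179809124655 309.89696899321757 196.3700208525682 [[ 0.49978922  0.86609572  0.00943115]
 [ 0.74562534 -0.42467885 -0.51350826]
 [-0.4407421   0.263678   -0.85803282]] [-0.31344238 -0.33593534  1.83245465]
top 396.8857480233127 396.8857480233127 320.6972713241929 203.04181920545994 [[-0.02751132 -0.99956565  0.01056557]
 [-0.99911452  0.02715925 -0.03213326]
 [ 0.03183235 -0.01144024 -0.99942775]] [0.02776917 0.54962105 1.19733002]
wrist 309.70691628693146 309.70691628693146 312.6590062228692 198.6154531993319 [[ 0.44731435 -0.89437598 -0.00121553]
 [-0.86079493 -0.43088721  0.27086584]
 [-0.24277965 -0.12011585 -0.96261634]] [-0.59858668 -0.03362916  0.37728264]
```

View pics/scene0.png

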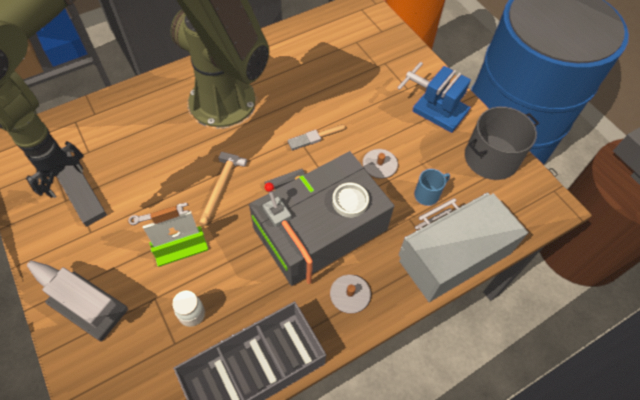

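View pics/top0.png

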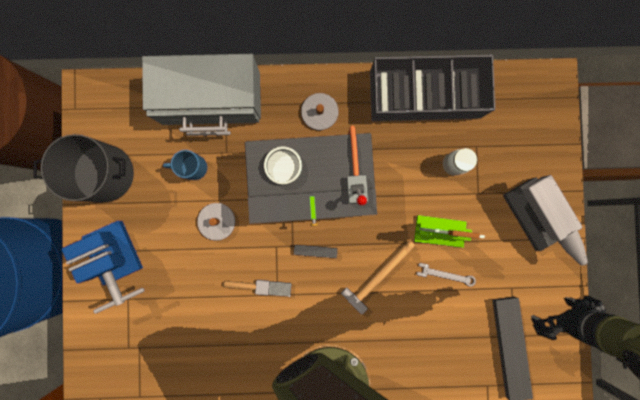

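View pics/wrist0.png

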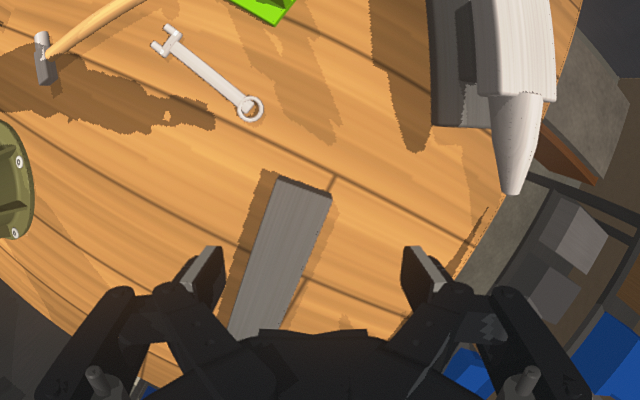

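```bash
cat > h.py <<'E'
import numpy as np,cv2,pickle
def ray(c,u,v):
    R,t=c["R"],c["t"]; d=R.T@np.array([(u-c["cx"])/c["fx"],(v-c["cy"])/c["fy"],1.]); return -R.T@t,d
def onz(c,u,v,z):
    o,d=ray(c,u,v); return o+d*(z-o[2])/d[2]
def tri(c1,p1,c2,p2):
    A=[];b=[]
    for c,p in((c1,p1),(c2,p2)):
        o,d=ray(c,*p); d=d/np.linalg.norm(d); P=np.eye(3)-np.outer(d,d); A.append(P);b.append(P@o)
    A=np.vstack(A);b=np.hstack(b); x=np.linalg.lstsq(A,b,rcond=None)[0]; return x,np.linalg.norm(A@x-b)
def proj(c,X):
    p=c["R"]@np.asarray(X)+c["t"]; return c["fx"]*p[0]/p[2]+c["cx"],c["fy"]*p[1]/p[2]+c["cy"]
def projw(c,X):
    p=c["R"]@np.asarray(X)+c["t"]; r=np.hypot(p[0],p[1]); th=np.arctan2(r,p[2]); return c["cx"]+c["fx"]*th*p[0]/r,c["cy"]+c["fy"]*th*p[1]/r
def crop(img,x0,y0,x1,y1,k,fn):
    cv2.imwrite(fn,cv2.resize(img[y0:y1,x0:x1],None,fx=k,fy=k,interpolation=cv2.INTER_CUBIC))
E
python3 - <<'E'
from h import *
d=pickle.load(open("c0.pkl","rb"))
crop(d["top"]["img"],180,120,380,260,4,"pics/t1.png")
crop(d["top"]["img"],400,200,500,270,8,"pics/t2.png")
crop(d["scene"]["img"],240,140,420,270,4,"pics/s1.png")
crop(d["scene"]["img"],130,190,230,265,8,"pics/s2.png")
E
```

```text
(no output)
```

View pics/t1.png

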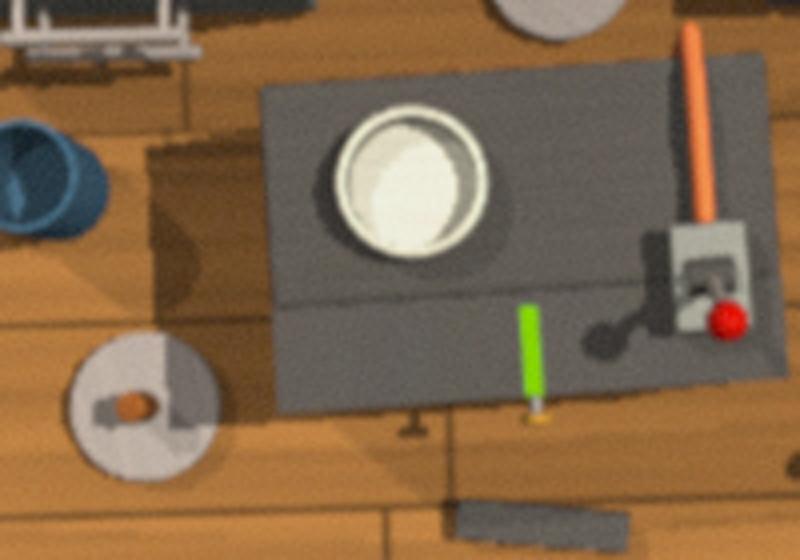

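View pics/t2.png

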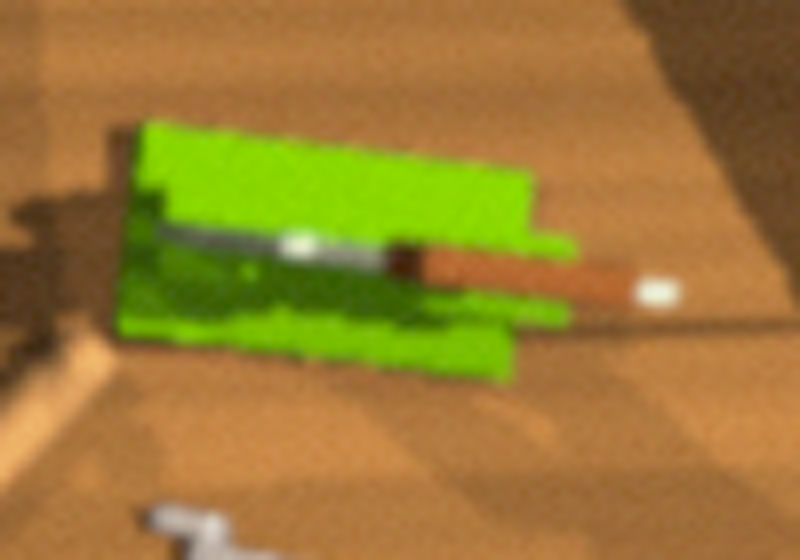

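View pics/s1.png

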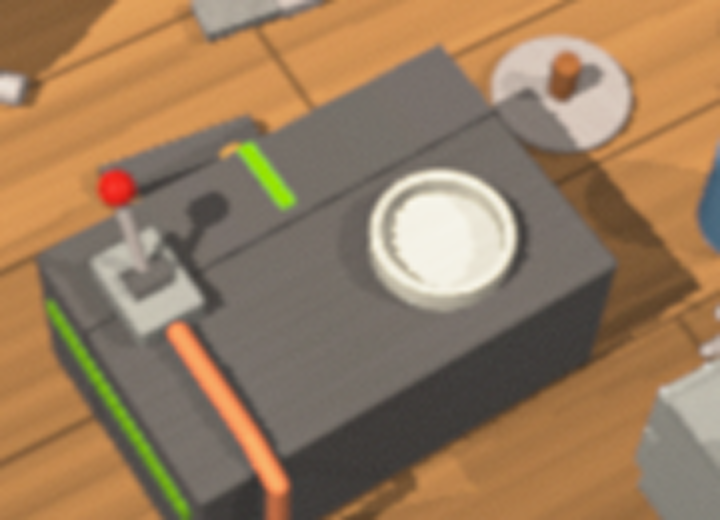

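View pics/s2.png

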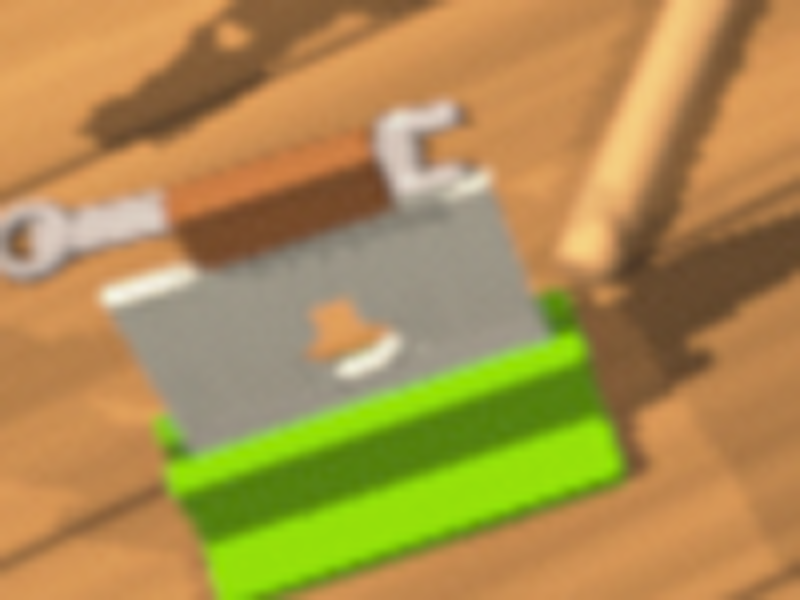

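```bash
python3 - <<'E'
from h import *
np.set_printoptions(precision=4,suppress=True)
d=pickle.load(open("c0.pkl","rb"));T=d["top"];S=d["scene"]
t1=lambda u,v:(u/4+179.6,v/4+119.6)
t2=lambda u,v:(u/8+399.6,v/8+199.6)
s1=lambda u,v:(u/4+239.6,v/4+139.6)
s2=lambda u,v:(u/8+129.6,v/8+189.6)
print("roof top",[onz(T,*t1(*p),.16)[:2] for p in((262,87),(763,55),(787,376),(277,413))])
print("roof scene",[onz(S,*s1(*p),.16)[:2] for p in((38,258),(437,45),(614,262),(205,505))])
print("stripe top",[onz(T,*t1(*p),.16)[:2] for p in((528,306),(535,396))])
print("stripe scene",[onz(S,*s1(*p),.16)[:2] for p in((287,203),(248,148))])
print("collar",onz(T,*t1(412,181),.185),onz(S,*s1(444,233),.185))
print("ball",tri(T,t1(728,320),S,s1(118,188)))
print("screw head",onz(T,*t1(538,418),.128))
print("cover disc",onz(T,*t1(145,407),.016),onz(S,*s1(562,93),.016))
print("plate top edge T",[onz(T,*t2(*p),.174)[:2] for p in((280,243),(680,293))])
print("plate top edge S",[onz(S,*s2(*p),.174)[:2] for p in((103,297),(488,182))])
print("grip top T",[onz(T,*t2(*p),.219)[:2] for p in((420,262),(635,288))])
print("grip top S",[onz(S,*s2(*p),.219)[:2] for p in((165,207),(382,143))])
print("rack T",[onz(T,*t2(*p),.06)[:2] for p in((145,122),(535,172),(515,382),(120,335))])
E
```

```text
roof top [array([0.7153, 0.2114]), array([ 0.7283, -0.1235]), array([ 0.5133, -0.1327]), array([0.4981, 0.2061])]
roof scene [array([ 0.5149, -0.1307]), array([0.4979, 0.2053]), array([0.7146, 0.2134]), array([ 0.7331, -0.1196])]
stripe top [array([0.5645, 0.0381]), array([0.5046, 0.0351])]
stripe scene [array([0.5614, 0.0409]), array([0.5078, 0.0398])]
collar [0.6465 0.111  0.185 ] [0.6483 0.114  0.185 ]
ball (array([ 0.5487, -0.0816,  0.2595]), np.float64(0.0024673268371372724))
screw head [0.4893 0.0337 0.128 ]
cover disc [0.5034 0.3295 0.016 ] [0.5054 0.3328 0.016 ]
plate top edge T [array([ 0.4661, -0.2822]), array([ 0.446 , -0.4133])]
plate top edge S [array([ 0.445 , -0.4099]), array([ 0.4677, -0.2818])]
grip top T [array([ 0.4609, -0.3127]), array([ 0.4509, -0.3802])]
grip top S [array([ 0.452 , -0.3788]), array([ 0.4645, -0.3087])]
rack T [array([ 0.5064, -0.2684]), array([ 0.4843, -0.4102]), array([ 0.4083, -0.3999]), array([ 0.4294, -0.2565])]
```

```bash
cat >> h.py <<'E'
def plan(s,tgt,yaw=None,n=None,rate=38.):
    """rows from current pose to tgt (m), world yaw; prints integer rows"""
    p=np.array(s["ee_pos"])*1000; y=s["eef_rot"][2]
    yaw=y if yaw is None else yaw
    dy=(yaw-y+np.pi)%(2*np.pi)-np.pi
    D=np.array(tgt)*1000-p
    n=n or int(np.ceil(max(np.linalg.norm(D)/rate,abs(np.degrees(dy))/7,1)))
    rows=[];cur=p.copy();a=y
    for i in range(n):
        want=p+D*(i+1)/n; e=want-cur
        r=[e[0]*np.cos(a)+e[1]*np.sin(a), e[0]*np.sin(a)-e[1]*np.cos(a), -e[2]]
        r=[round(v,0 if i<n-1 else 1) for v in r]
        cur=cur+np.array([r[0]*np.cos(a)+r[1]*np.sin(a), r[0]*np.sin(a)-r[1]*np.cos(a), -r[2]])
        t=round(np.degrees(-(yaw-y if abs(yaw-y)<=np.pi else dy)/n),1 if i<n-1 else 2); a-=np.radians(t)
        rows.append([int(v) if i<n-1 else v for v in r]+[t])
    print(n,rows); print("end",cur,a)
E
python3 - <<'E'
from h import *
from plant import *
s=get_state()
plan(s,[.35,-.42,.33],1.0)
s2=dict(s);s2["ee_pos"]=[.35,-.42,.33];s2["eef_rot"]=[0,0,1.0]
plan(s2,[.50,-.08,.33],1.57)
E
```

```text
5 [[25, -13, -20, np.float64(-6.1)], [26, -11, -20, np.float64(-6.1)], [28, -8, -20, np.float64(-6.1)], [28, -5, -19, np.float64(-6.1)], [np.float64(28.1), np.float64(-2.0), np.float64(-20.4), np.float64(-6.14)]]
end [ 349.97782144 -419.95236952  330.03629411] 0.996781195576621
10 [[37, -6, 0, np.float64(-3.3)], [37, -3, 0, np.float64(-3.3)], [37, -2, 0, np.float64(-3.3)], [37, 1, 0, np.float64(-3.3)], [37, 3, 0, np.float64(-3.3)], [37, 4, 0, np.float64(-3.3)], [36, 7, 0, np.float64(-3.3)], [36, 10, 0, np.float64(-3.3)], [36, 11, 0, np.float64(-3.3)], [np.float64(34.6), np.float64(13.0), np.float64(-0.0), np.float64(-3.27)]]
end [499.9999092  -80.00199546 330.        ] 1.5754350543825302
```

arm_command(steps=[[[25,-13,-20,-6.1],[26,-11,-20,-6.1],[28,-8,-20,-6.1],[28,-5,-19,-6.1],[28,-2,-20,-6.1],[37,-6,0,-3.3],[37,-3,0,-3.3],[37,-2,0,-3.3],[37,1,0,-3.3],[37,3,0,-3.3],[37,4,0,-3.3]]], gripper=-1)

```text
time: 1.07
ee_pos: [0.4408, -0.2148, 0.3302]
eef_rot: [3.142, -0.0, 1.344]
wrist_force: [0.7, 0.0, 0.4]
finger_gap: -0.0002
```

arm_command(steps=[[[36,7,0,-3.3],[36,10,0,-3.3],[36,11,0,-3.3],[33,13,0,-3.3],[0,0,0,0]]])

```text
time: 1.48
ee_pos: [0.5031, -0.0775, 0.3298]
eef_rot: [3.141, -0.003, 1.58]
wrist_force: [-0.4, -0.4, -0.3]
finger_gap: -0.0003
```

```bash
python3 - <<'E'
from h import *
from plant import *
s=get_state();print(s["ee_pos"],s["eef_rot"],s["joints"])
w=snapshot("wrist");cv2.imwrite("pics/w1.png",w["img"]);pickle.dump(w,open("w1.pkl","wb"))
plan(s,[.505,-.0805,.24],1.616)
for X in([.5487,-.0816,.2595],[.500,.0367,.128],[.6477,.1134,.185]):print(projw(w,X))
E
```

```text
[ 0.50310541 -0.07752335  0.32980865] [ 3.14116875e+00 -2.66199301e-03  1.58035189e+00] [-0.15463939  0.11899525 -0.06878376  1.38303424  0.00269548  1.40660192]
3 [[-1, 1, 30, np.float64(-0.7)], [-1, 0, 30, np.float64(-0.7)], [np.float64(-1.0), np.float64(0.8), np.float64(29.8), np.float64(-0.68)]]
end [504.97021072 -80.48574983 240.0086522 ] 1.6166547340675599
(np.float64(373.7137584129454), np.float64(218.13243989041592))
(np.float64(310.0116225024755), np.float64(74.08804401170484))
(np.float64(458.5857533188391), np.float64(5.480683233086637))
```

View pics/w1.png

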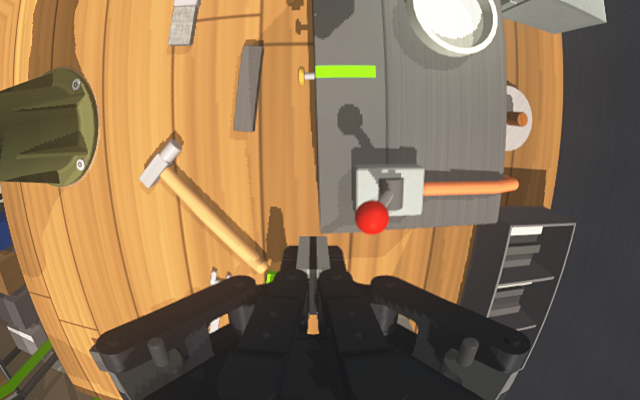

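arm_command(steps=[[[-1,1,30,-0.7],[-1,0,30,-0.7],[-1,1,29,-0.7],[0,8,0,0],[0,8,0,0],[0,8,0,0],[0,8,0,0],[0,8,0,0]]])

```text
time: 2.2
ee_pos: [0.5456, -0.0845, 0.2434]
eef_rot: [3.138, 0.001, 1.608]
wrist_force: [-0.5, -0.3, 0.9]
finger_gap: -0.0003
```

arm_command(steps=[[[0,8,0,0],[0,8,0,0],[0,8,0,0],[0,6,0,0]]])

```text
time: 2.53
ee_pos: [0.5745, -0.0829, 0.2414]
eef_rot: [3.141, 0.0, 1.609]
wrist_force: [-0.4, -0.9, -0.5]
finger_gap: 0.0001
```

```bash
python3 - <<'E'
from h import *
from plant import *
s=get_state();print(s["ee_pos"],s["eef_rot"],s["wrist_force"])
c=snapshot("scene");crop(c["img"],240,100,420,250,4,"pics/s3.png")
E
```

```text
[ 0.57454499 -0.08285678  0.24139596] [3.14111675e+00 6.62689525e-05 1.60888541e+00] [-0.385441   -0.89144659 -0.50592356]
```

View pics/s3.png

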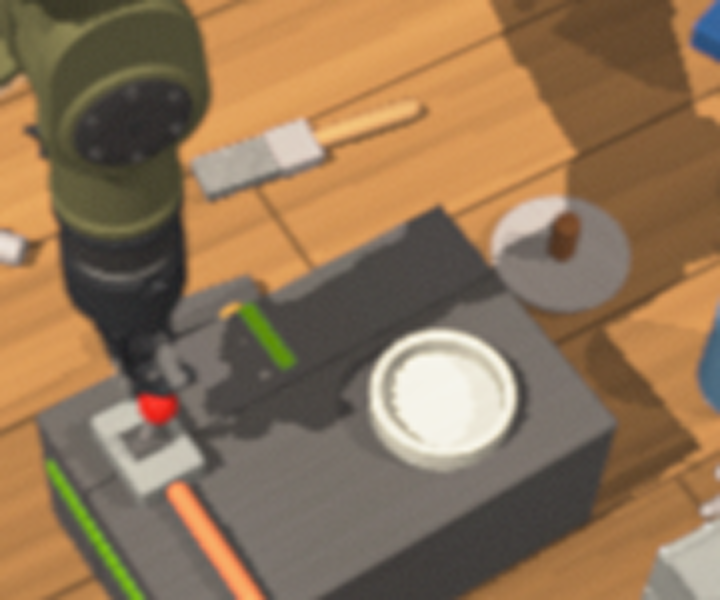

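arm_command(steps=[[[0,6,0,0],[0,6,0,0],[0,5,0,0],[0,4,0,0],[0,0,0,0]]])

```text
time: 3.0
ee_pos: [0.5923, -0.0822, 0.2409]
eef_rot: [-3.137, 0.0, 1.609]
wrist_force: [-8.8, -0.7, 3.3]
finger_gap: 0.0003
```

arm_command(steps=[[[0,4,0,0],[0,4,0,0],[0,0,0,0]]])

```text
time: 3.25
ee_pos: [0.5933, -0.0821, 0.2407]
eef_rot: [-3.124, 0.0, 1.608]
wrist_force: [-31.5, -0.5, 16.6]
finger_gap: 0.0001
```

```bash
python3 - <<'E'
from h import *
from plant import *
s=get_state();print(s["ee_pos"],s["eef_rot"],s["wrist_force"])
c=snapshot("scene");crop(c["img"],240,100,420,250,4,"pics/s4.png")
w=snapshot("wrist");cv2.imwrite("pics/w4.png",w["img"])
E
```

```text
[ 0.59334233 -0.08209778  0.24067933] [-3.12438401e+00  2.83312504e-04  1.60800950e+00] [-31.47857221  -0.54573511  16.56942079]
```

View pics/s4.png

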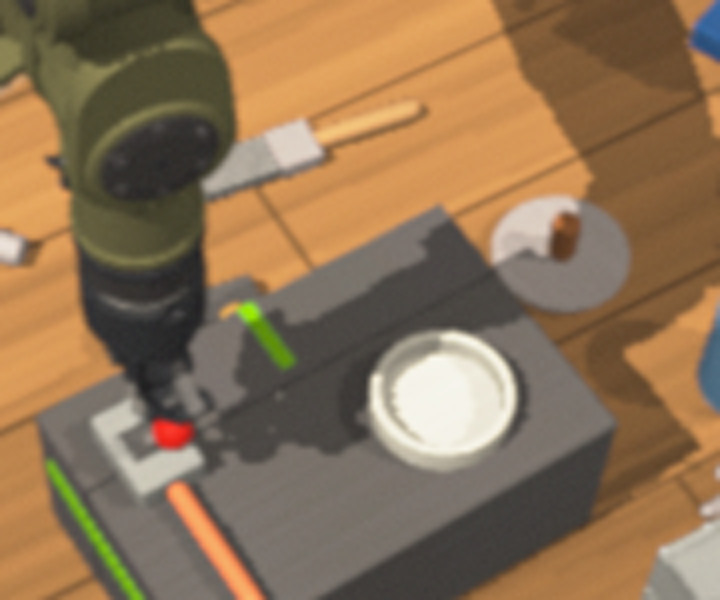

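View pics/w4.png

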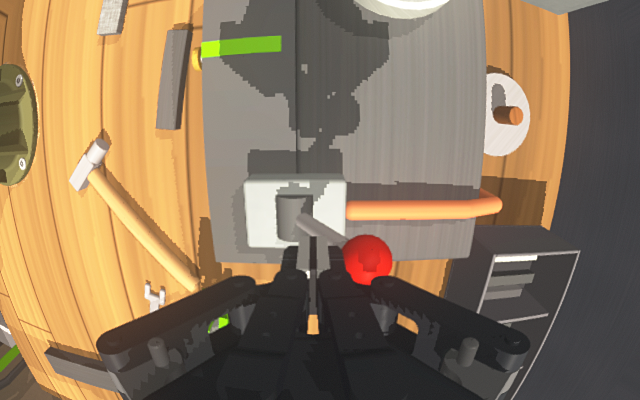

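arm_command(steps=[[[0,-12,0,0],[0,-20,0,0],[0,-20,-20,0],[0,-10,-35,0]]])

```text
time: 3.68
ee_pos: [0.5364, -0.0838, 0.2932]
eef_rot: [-3.134, -0.002, 1.609]
wrist_force: [1.5, -0.8, 0.5]
finger_gap: -0.0002
```

```bash
python3 - <<'E'
from h import *
from plant import *
s=get_state();print(s["ee_pos"],s["eef_rot"],s["wrist_force"])
plan(s,[.456,-.346,.325],1.407)
E
```

```text
[ 0.53635087 -0.08381008  0.29321171] [-3.13363484e+00 -1.53373298e-03  1.60850335e+00] [ 1.4706299  -0.83516817  0.54406792]
8 [[-32, -11, -4, np.float64(1.4)], [-33, -11, -4, np.float64(1.4)], [-33, -9, -4, np.float64(1.4)], [-33, -9, -4, np.float64(1.4)], [-33, -8, -4, np.float64(1.4)], [-34, -8, -4, np.float64(1.4)], [-34, -6, -4, np.float64(1.4)], [np.float64(-33.3), np.float64(-5.6), np.float64(-3.8), np.float64(1.44)]]
end [ 456.02511617 -345.97227094  325.01171349] 1.4123283424474982
```

arm_command(steps=[[[-32,-11,-6,1.4],[-33,-11,-6,1.4],[-33,-9,-4,1.4],[-33,-9,-4,1.4],[-33,-8,-4,1.4],[-34,-8,-4,1.4],[-34,-6,-4,1.4],[-33,-6,0,1.4],[0,0,0,0]]], gripper=1)

```text
time: 4.43
ee_pos: [0.4583, -0.3513, 0.3284]
eef_rot: [3.141, 0.003, 1.407]
wrist_force: [-0.2, 0.3, 1.2]
finger_gap: 0.0852
```

```bash
python3 - <<'E'
from h import *
from plant import *
np.set_printoptions(precision=4,suppress=True)
s=get_state();print(s["ee_pos"],s["eef_rot"],s["wrist_force"])
d={}
for n in("scene","top","wrist"):
    c=snapshot(n);d[n]=c
pickle.dump(d,open("c5.pkl","wb"))
cv2.imwrite("pics/w5.png",d["wrist"]["img"])
crop(d["top"]["img"],240,120,440,260,4,"pics/t5.png")
crop(d["scene"]["img"],240,140,360,230,6,"pics/s5.png")
w=d["wrist"]
for X in([.456,-.346,.199],[.4674,-.2820,.174],[.4455,-.4116,.174],[.6197,-.0797,.256]):print(projw(w,X))
plan(s,[.456,-.346,.18],1.407)
E
```

```text
[ 0.4583 -0.3513  0.3284] [3.1411 0.003  1.4069] [-0.1538  0.3035  1.2273]
(np.float64(307.8914902799296), np.float64(191.2810372922283))
(np.float64(309.21888636997585), np.float64(118.06417818739499))
(np.float64(308.62858695526364), np.float64(247.02451634009475))
(np.float64(447.3747438328992), np.float64(-117.25473272178903))
4 [[1, -1, 37, np.float64(-0.0)], [1, -1, 37, np.float64(-0.0)], [2, 0, 37, np.float64(-0.0)], [np.float64(0.9), np.float64(-1.1), np.float64(37.4), np.float64(-0.0)]]
end [ 456.0511 -345.9599  180.0159] 1.4069463176906374
```

View pics/w5.png

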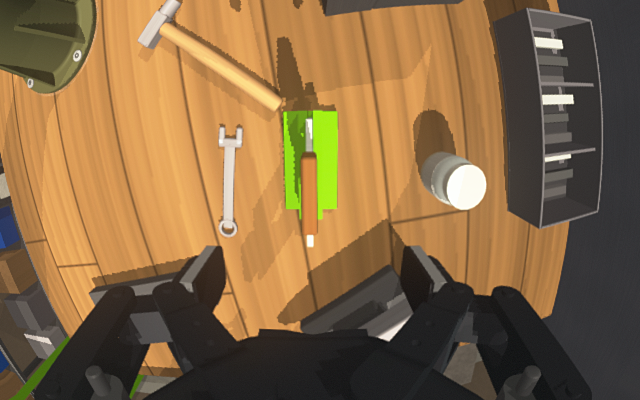

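View pics/t5.png

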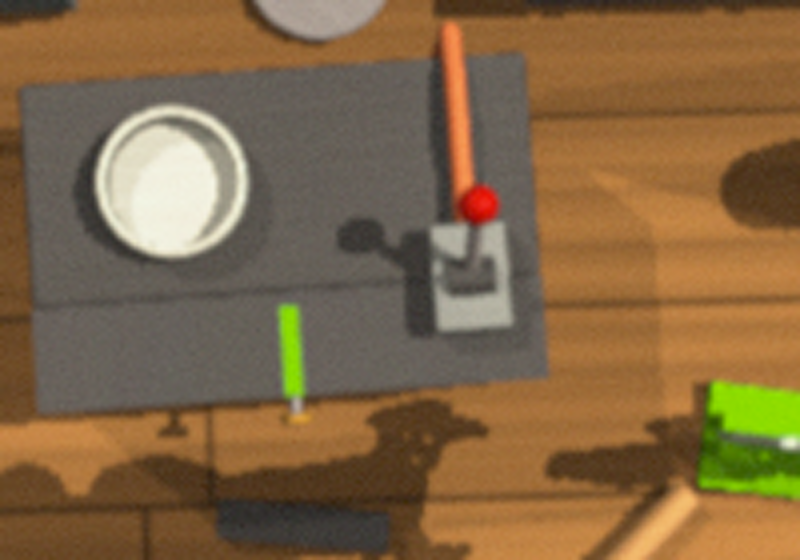

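View pics/s5.png

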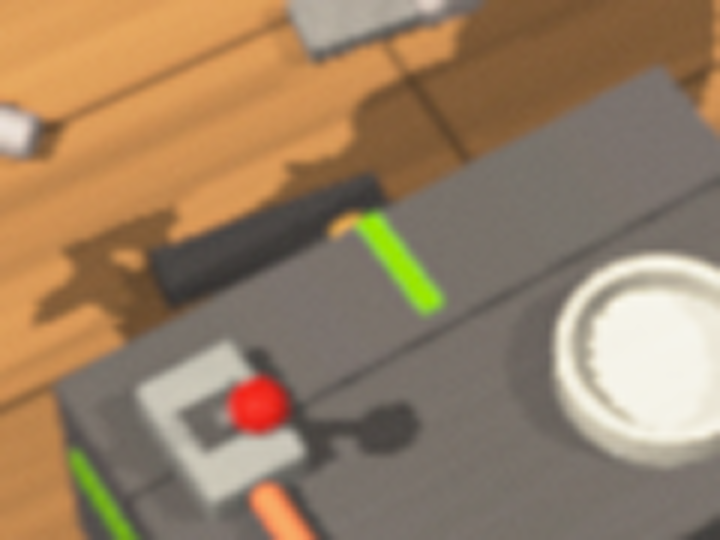

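```bash
python3 - <<'E'
from h import *
d=pickle.load(open("c5.pkl","rb"))
print(tri(d["top"],(480/4+239.6,205/4+119.6),d["scene"],(259/6+239.6,405/6+139.6)))
E
```

```text
(array([ 0.61854252, -0.07930967,  0.2565394 ]), np.float64(0.0024027165431941932))
```

arm_command(steps=[[[1,-1,37,0],[1,-1,37,0],[2,0,37,0],[1,-1,20,0],[0,0,17,0],[0,0,0,0]]])

```text
time: 5.08
ee_pos: [0.4561, -0.3375, 0.1766]
eef_rot: [-3.136, -0.003, 1.416]
wrist_force: [-0.4, 1.2, -0.6]
finger_gap: 0.0854
```

arm_command(steps=[[[-8,0,-3,0],[0,0,0,0],[0,0,0,0]]])

```text
time: 5.33
ee_pos: [0.4577, -0.3495, 0.1855]
eef_rot: [3.138, 0.002, 1.413]
wrist_force: [-0.1, 0.1, -0.1]
finger_gap: 0.0853
```

```bash
python3 - <<'E'
from h import *
from plant import *
s=get_state();print(s["ee_pos"],s["eef_rot"],s["wrist_force"])
w=snapshot("wrist");cv2.imwrite("pics/w6.png",w["img"])
E
```

```text
[ 0.45769411 -0.34950505  0.18549349] [3.13832458e+00 1.69899766e-03 1.41330662e+00] [-0.12372254  0.12553635 -0.11657412]
```

View pics/w6.png

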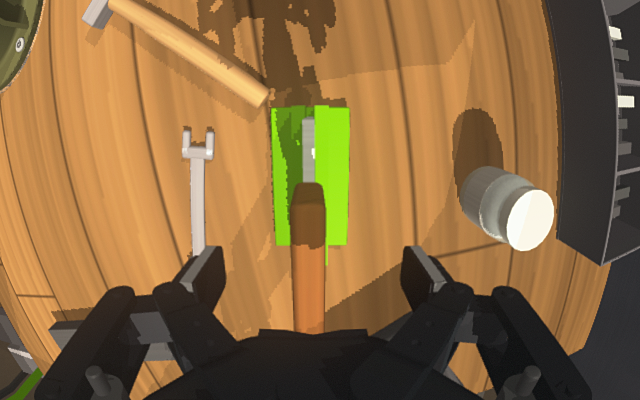

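arm_command(steps=[[[3,-1,4,0],[0,0,0,0],[0,0,0,0],[0,0,0,0]]])

```text
time: 5.72
ee_pos: [0.4557, -0.3453, 0.1794]
eef_rot: [-3.142, -0.0, 1.413]
wrist_force: [0.4, 0.2, -0.2]
finger_gap: 0.0855
```

arm_command(steps=[[[0,0,0,0],[0,0,0,0],[0,0,0,0],[0,0,0,0],[0,0,0,0],[0,0,0,0]]], gripper=-1)

```text
time: 6.22
ee_pos: [0.4559, -0.3454, 0.1794]
eef_rot: [3.141, 0.0, 1.413]
wrist_force: [0.6, 1.4, 3.2]
finger_gap: 0.0135
```

arm_command(steps=[[[0,0,-5,0],[0,0,-10,0],[0,0,-15,0],[0,0,-20,0],[0,0,-25,0],[0,0,-25,0],[0,0,-20,0],[0,0,-10,0],[0,0,0,0]]])

```text
time: 6.97
ee_pos: [0.4565, -0.346, 0.3119]
eef_rot: [3.138, 0.002, 1.413]
wrist_force: [-0.3, -0.6, -5.5]
finger_gap: 0.0133
```

```bash
python3 - <<'E'
from h import *
from plant import *
np.set_printoptions(precision=4,suppress=True)
s=get_state();print(s["ee_pos"],s["eef_rot"],s["wrist_force"],s["finger_gap"])
d=pickle.load(open("c5.pkl","rb"))
print(onz(d["scene"],345/6+239.6,225/6+139.6,.139), onz(d["top"],299/4+239.6,416/4+119.6,.139),onz(d["top"],297/4+239.6,404/4+119.6,.132))
print([onz(d["top"],*p,.02) for p in((292,245),(337,248),(337,258),(292,255))])
c=snapshot("scene");crop(c["img"],100,100,420,300,2.4,"pics/s7.png")
w=snapshot("wrist");cv2.imwrite("pics/w7.png",w["img"])
plan(s,[.40,.0,.285],1.616,rate=25)
E
```

```text
[ 0.4565 -0.346   0.3119] [3.1384 0.0019 1.4132] [-0.2521 -0.5873 -5.5419] 0.013337473926529694
[0.4909 0.0343 0.139 ] [0.4909 0.0329 0.139 ] [0.4989 0.0341 0.132 ]
[array([0.4264, 0.1023, 0.02  ]), array([ 0.4136, -0.0323,  0.02  ]), array([ 0.3837, -0.0315,  0.02  ]), array([0.3965, 0.1031, 0.02  ])]
15 [[22, -7, 2, np.float64(-0.8)], [22, -7, 2, np.float64(-0.8)], [23, -7, 1, np.float64(-0.8)], [22, -6, 2, np.float64(-0.8)], [23, -7, 2, np.float64(-0.8)], [23, -5, 2, np.float64(-0.8)], [22, -6, 2, np.float64(-0.8)], [23, -5, 1, np.float64(-0.8)], [23, -5, 2, np.float64(-0.8)], [23, -4, 2, np.float64(-0.8)], [23, -4, 2, np.float64(-0.8)], [23, -4, 2, np.float64(-0.8)], [23, -4, 1, np.float64(-0.8)], [23, -3, 2, np.float64(-0.8)], [np.float64(23.4), np.float64(-3.0), np.float64(1.9), np.float64(-0.77)]]
end [399.9797  -0.0342 285.0228] 1.6220992958697846
```

View pics/s7.png

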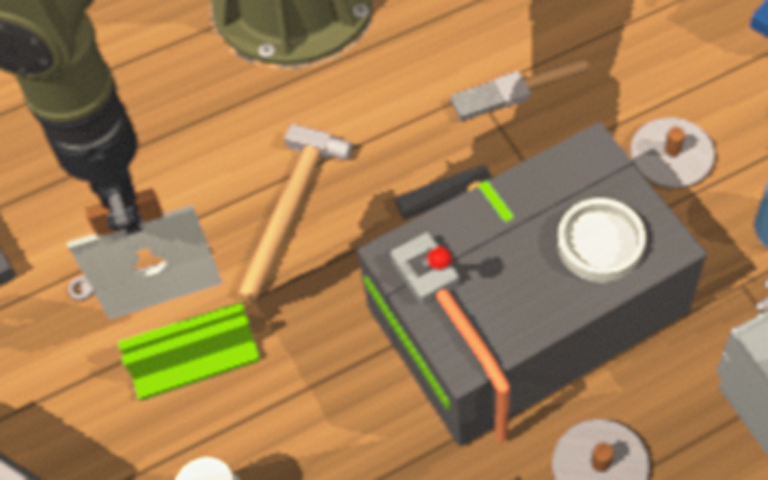

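View pics/w7.png

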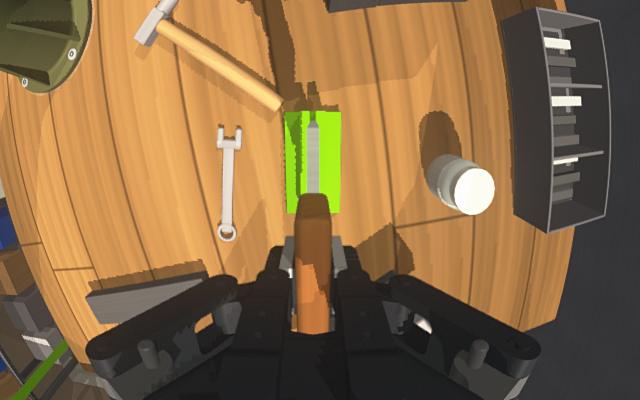

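```bash
python3 - <<'E'
from h import *
from plant import *
plan(get_state(),[.44,.0355,.27],1.616,rate=28)
E
```

```text
14 [[27, -5, 3, np.float64(-0.8)], [26, -5, 3, np.float64(-0.8)], [27, -5, 2, np.float64(-0.8)], [27, -4, 3, np.float64(-0.8)], [27, -4, 3, np.float64(-0.8)], [27, -4, 3, np.float64(-0.8)], [27, -3, 2, np.float64(-0.8)], [27, -2, 3, np.float64(-0.8)], [27, -3, 3, np.float64(-0.8)], [27, -2, 3, np.float64(-0.8)], [28, -1, 2, np.float64(-0.8)], [27, -2, 3, np.float64(-0.8)], [27, 0, 3, np.float64(-0.8)], [np.float64(27.2), np.float64(-0.8), np.float64(2.5), np.float64(-0.83)]]
end [440.00467957  35.47204349 270.023912  ] 1.6092068985092278
```

arm_command(steps=[[[14,-5,3,-0.8],[26,-5,3,-0.8],[27,-5,2,-0.8],[27,-4,3,-0.8],[27,-4,3,-0.8],[27,-4,3,-0.8],[27,-3,2,-0.8],[27,-2,3,-0.8],[27,-3,3,-0.8],[27,-2,3,-0.8],[28,-1,2,-0.8],[27,-2,3,-0.8]]])

```text
time: 8.07
ee_pos: [0.4386, -0.0303, 0.2744]
eef_rot: [-3.139, -0.0, 1.581]
wrist_force: [0.7, 0.5, -5.4]
finger_gap: 0.0138
```

arm_command(steps=[[[27,0,3,-0.8],[24,-1,2,-0.8],[14,0,0,-0.4],[0,0,0,0],[0,0,0,0],[0,0,0,0]]])

```text
time: 8.57
ee_pos: [0.4368, 0.0329, 0.2702]
eef_rot: [-3.14, 0.001, 1.616]
wrist_force: [0.3, -0.7, -5.4]
finger_gap: 0.0137
```

```bash
python3 - <<'E'
from h import *
from plant import *
np.set_printoptions(precision=4,suppress=True)
s=get_state();print(s["ee_pos"],s["eef_rot"],s["wrist_force"],s["finger_gap"])
d={}
for n in("scene","top","wrist"):
    c=snapshot(n);d[n]=c
pickle.dump(d,open("c8.pkl","wb"))
cv2.imwrite("pics/w8.png",d["wrist"]["img"])
crop(d["top"]["img"],220,140,380,280,5,"pics/t8.png")
crop(d["scene"]["img"],220,80,360,200,5,"pics/s8.png")
for X in([.5,.0355,.128],[.491,.0355,.139]):print(projw(d["wrist"],X),proj(d["scene"],X))
plan(s,[.44,.0355,.2115],1.616)
E
```

```text
[0.4368 0.0329 0.2702] [-3.1395  0.0007  1.6157] [ 0.2651 -0.7064 -5.438 ] 0.013684535618448056
(np.float64(377.6524783523088), np.float64(188.1151325806547)) (np.float64(299.03855725561357), np.float64(181.2727361991293))
(np.float64(370.538173692965), np.float64(190.51136515226028)) (np.float64(297.48335234987087), np.float64(176.95479397685014))
2 [[1, 2, 29, np.float64(-0.0)], [np.float64(1.5), np.float64(1.3), np.float64(29.7), np.float64(-0.01)]]
end [439.9787  35.5052 211.4943] 1.6159189622412655
```

View pics/w8.png

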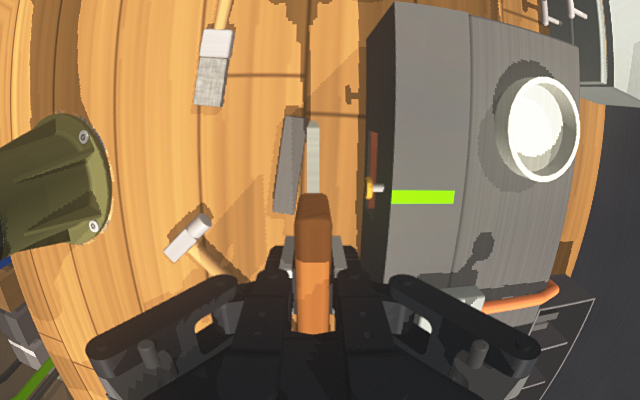

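View pics/s8.png

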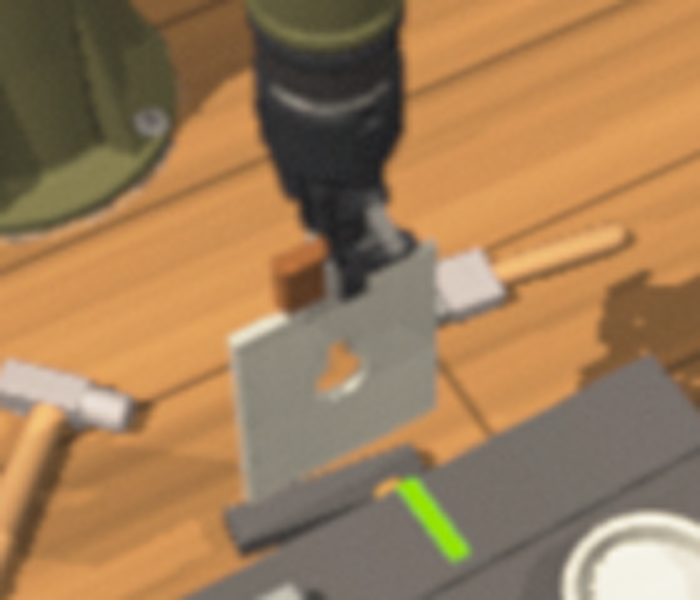

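View pics/t8.png

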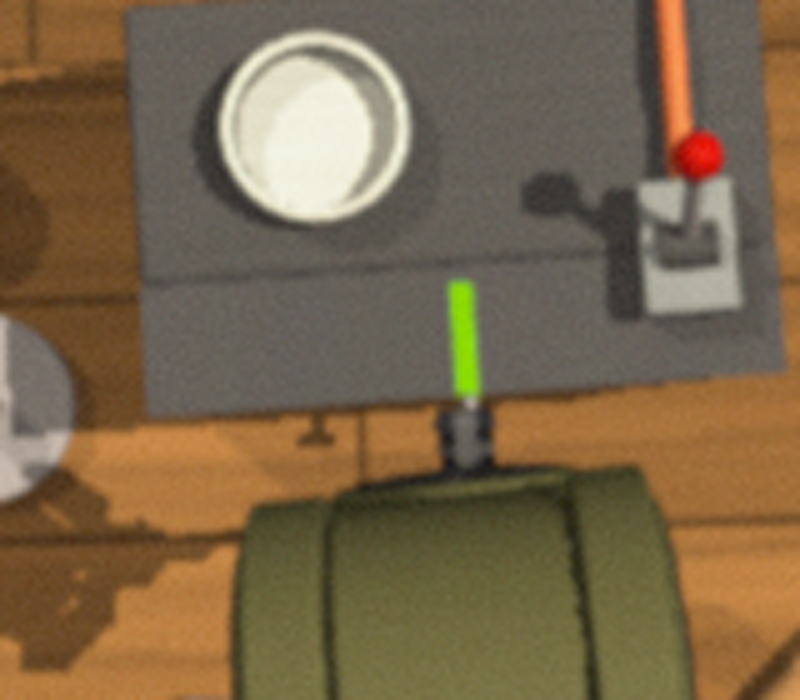

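```bash
python3 - <<'E'
from h import *
from plant import *
d=pickle.load(open("c8.pkl","rb"));s=d["scene"]
p=np.array([.4368,.0329,.2702+.0196]);a=.045
ax=np.array([np.cos(a),np.sin(a),0]);ay=np.array([-np.sin(a),np.cos(a),0])
f=lambda X:tuple(round(float((v-o)*5+2),1) for v,o in zip(proj(s,X),(220,80)))
for n,y,z in(("TR",-.065,-.025),("TL",.065,-.025),("BR",-.065,-.185),("BL",.065,-.185)):
    print(n,f(p+ax*.003+ay*y+[0,0,z]),f(p-ax*.003+ay*y+[0,0,z]))
for k in range(8):
    t=np.pi/8+k*np.pi/4;r=.016/np.cos(np.pi/8)
    print("oct",f(p+ax*.003+ay*r*np.cos(t)+[0,0,-.103+r*np.sin(t)]))
for y in(-.007,.007): print("slot top",f(p+ax*.003+ay*y+[0,0,-.069]))
E
```

```text
TR (234.1, 346.2) (228.5, 338.5)
TL (437.5, 244.8) (431.7, 237.5)
BR (250.9, 506.0) (245.8, 498.8)
BL (436.2, 409.8) (430.9, 402.9)
oct (364.6, 358.9)
oct (350.2, 356.3)
oct (330.2, 366.5)
oct (316.6, 383.3)
oct (317.4, 396.7)
oct (331.9, 398.9)
oct (351.5, 388.9)
oct (365.0, 372.4)
slot top (328.7, 347.9)
slot top (350.0, 337.2)
```

arm_command(steps=[[[0,0,20,0],[0,0,20,0],[0,0,14,0],[0,0,5,0],[0,0,0,0],[0,0,0,0],[0,0,0,0]]])

```text
time: 9.3
ee_pos: [0.4384, 0.0331, 0.2134]
eef_rot: [3.14, -0.0, 1.615]
wrist_force: [0.2, -0.4, -6.0]
finger_gap: 0.0135
```

arm_command(steps=[[[0,6,0,0],[0,8,0,0],[0,8,0,0],[0,6,0,0],[0,4,0,0],[0,0,0,0],[0,0,0,0],[0,0,0,0]]])

```text
time: 9.97
ee_pos: [0.4692, 0.0347, 0.2121]
eef_rot: [-3.141, -0.0, 1.616]
wrist_force: [0.4, -0.2, -5.2]
finger_gap: 0.0132
```

```bash
python3 - <<'E'
from h import *
from plant import *
np.set_printoptions(precision=4,suppress=True)
s=get_state();print(s["ee_pos"],s["eef_rot"],s["wrist_force"],s["finger_gap"])
d={}
for n in("scene","wrist"):
    c=snapshot(n);d[n]=c
cv2.imwrite("pics/w9.png",d["wrist"]["img"])
crop(d["scene"]["img"],240,120,340,200,7,"pics/s9.png")
print(proj(d["scene"],[.5,.0355,.128]),projw(d["wrist"],[.5,.0355,.128]))
E
```

```text
[0.4692 0.0347 0.2121] [-3.1407 -0.      1.6157] [ 0.412  -0.1564 -5.1919] 0.013157354936375747
(np.float64(299.03855725561357), np.float64(181.2727361991293)) (np.float64(351.9864023954892), np.float64(207.2172577675444))
```

View pics/w9.png

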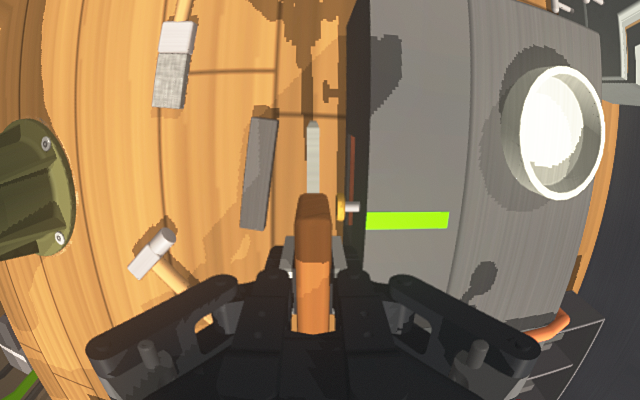

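View pics/s9.png

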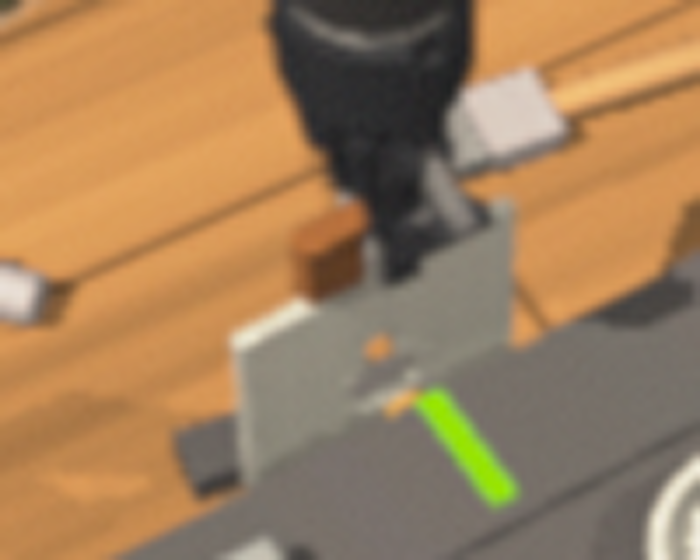

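arm_command(steps=[[[0,5,0,0],[0,5,0,0],[0,5,0,0],[0,4,0,0],[0,4,0,0],[0,3,0,0],[0,0,0,0],[0,0,0,0]]])

```text
time: 10.73
ee_pos: [0.4956, 0.0358, 0.2121]
eef_rot: [-3.141, 0.0, 1.616]
wrist_force: [1.3, -0.8, -6.8]
finger_gap: 0.0136
```

```bash
python3 - <<'E'
from h import *
from plant import *
np.set_printoptions(precision=4,suppress=True)
s=get_state();print(s["ee_pos"],s["eef_rot"],s["wrist_force"],s["finger_gap"])
d={}
for n in("scene","wrist"):
    c=snapshot(n);d[n]=c
crop(d["wrist"]["img"],250,120,420,300,4,"pics/w10.png")
crop(d["scene"]["img"],240,120,340,200,7,"pics/s10.png")
E
```

```text
[0.4956 0.0358 0.2121] [-3.1412  0.      1.6157] [ 1.3244 -0.7732 -6.7711] 0.013642623437011525
```

View pics/w10.png

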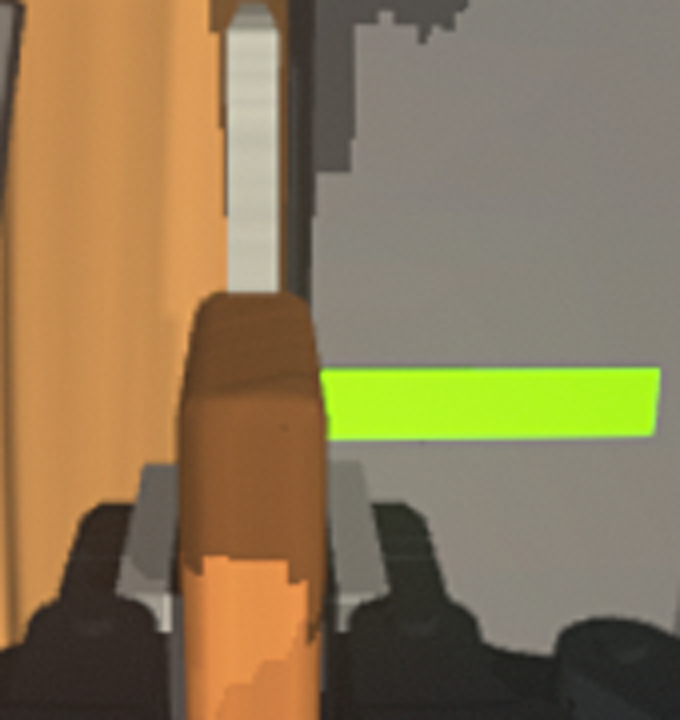

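View pics/s10.png

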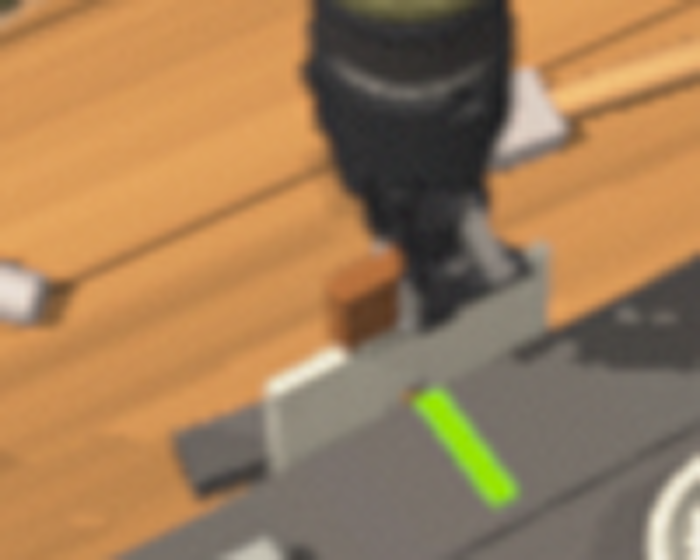

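arm_command(steps=[[[0,2,0,0],[0,2,0,0],[0,1,0,0],[0,0,0,0],[0,0,0,0],[0,0,0,0]]])

```text
time: 11.33
ee_pos: [0.5004, 0.036, 0.2123]
eef_rot: [-3.141, 0.0, 1.616]
wrist_force: [0.2, -0.6, -5.9]
finger_gap: 0.0135
```

arm_command(steps=[[[0,1,0,0],[0,1,0,0],[0,0,0,0],[0,0,0,0]]])

```text
time: 11.67
ee_pos: [0.5019, 0.0362, 0.2121]
eef_rot: [-3.14, -0.0, 1.616]
wrist_force: [-2.1, 1.1, -4.5]
finger_gap: 0.0137
```

arm_command(steps=[[[0,1,0,0],[0,1,0,0],[0,0,0,0],[0,0,0,0]]])

```text
time: 12.0
ee_pos: [0.5024, 0.0362, 0.2118]
eef_rot: [-3.137, -0.0, 1.616]
wrist_force: [-8.1, -0.7, -2.3]
finger_gap: 0.0132
```

arm_command(steps=[[[0,-3,0,0],[0,-2,0,0],[0,0,0,0],[0,0,4,0],[0,0,4,0],[0,0,4,0],[0,0,0,0],[0,0,0,0]]])

```text
time: 12.67
ee_pos: [0.4992, 0.036, 0.1998]
eef_rot: [-3.141, 0.0, 1.616]
wrist_force: [1.0, -0.2, -5.0]
finger_gap: 0.0134
```

arm_command(steps=[[[0,0,4,0],[0,0,4,0],[0,0,4,0],[0,0,2,0],[0,0,0,0],[0,0,0,0]]])

```text
time: 13.17
ee_pos: [0.4994, 0.036, 0.1861]
eef_rot: [-3.141, 0.0, 1.616]
wrist_force: [-0.9, 0.7, -4.6]
finger_gap: 0.0138
```

arm_command(steps=[[[0,0,1,0],[0,0,1,0],[0,0,1,0],[0,0,1,0],[0,0,0,0],[0,0,0,0]]])

```text
time: 13.67
ee_pos: [0.4995, 0.036, 0.1822]
eef_rot: [-3.141, -0.0, 1.616]
wrist_force: [-0.5, 0.7, -6.0]
finger_gap: 0.0131
```

arm_command(steps=[[[0,0,1,0],[0,0,1,0],[0,0,0,0],[0,0,0,0]]])

```text
time: 14.0
ee_pos: [0.4998, 0.0361, 0.181]
eef_rot: [3.141, -0.0, 1.616]
wrist_force: [-2.2, 0.2, 2.1]
finger_gap: 0.0136
```

```bash
python3 - <<'E'
from h import *
from plant import *
np.set_printoptions(precision=4,suppress=True)
s=get_state();print(s["ee_pos"],s["eef_rot"],s["wrist_force"],s["finger_gap"])
d={}
for n in("scene","wrist"):
    c=snapshot(n);d[n]=c
crop(d["wrist"]["img"],250,120,420,300,4,"pics/w11.png")
crop(d["scene"]["img"],240,120,340,200,7,"pics/s11.png")
E
```

```text
[0.4998 0.0361 0.181 ] [ 3.1406 -0.      1.6157] [-2.2472  0.1881  2.1117] 0.01355033155293101
```

View pics/w11.png

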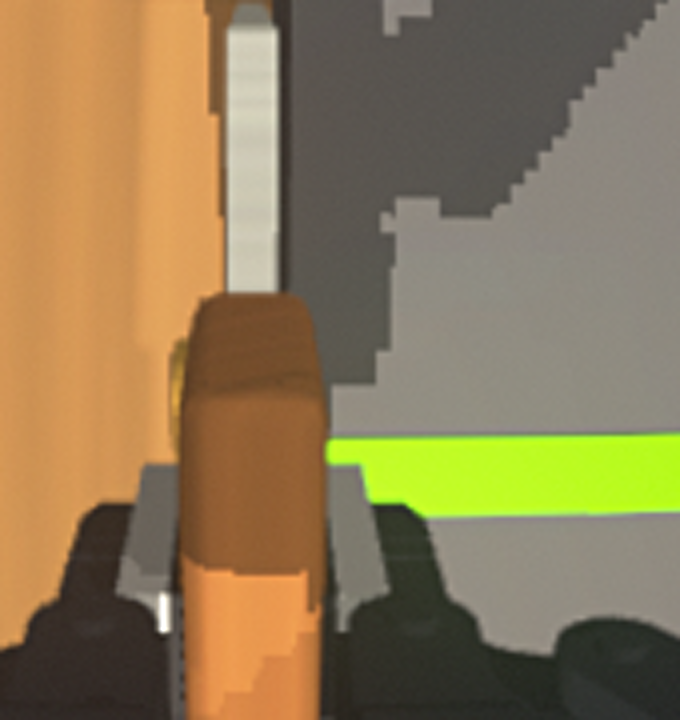

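View pics/s11.png

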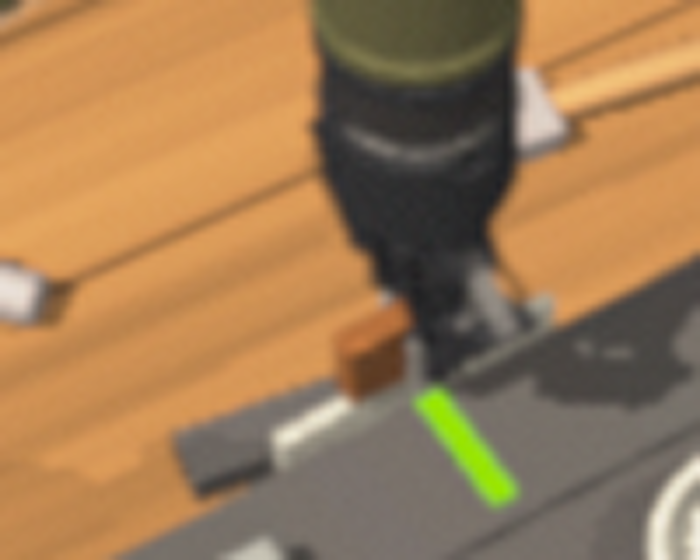

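arm_command(steps=[[[0,0,0,0],[0,0,0,0],[0,0,0,0],[0,0,0,0],[0,0,0,0]]], gripper=0)

```text
time: 14.52
ee_pos: [0.4996, 0.036, 0.1803]
eef_rot: [3.141, 0.0, 1.616]
wrist_force: [0.1, -0.1, -0.4]
finger_gap: 0.0425
```

arm_command(steps=[[[0,0,-8,0],[0,0,-15,0],[0,0,-25,0],[0,0,-30,0],[0,0,-20,0],[0,0,0,0],[0,0,0,0]]])

```text
time: 15.1
ee_pos: [0.5005, 0.0361, 0.2799]
eef_rot: [3.138, -0.0, 1.616]
wrist_force: [-0.4, 0.4, 0.2]
finger_gap: 0.0425
```

```bash
python3 - <<'E'
from h import *
from plant import *
np.set_printoptions(precision=4,suppress=True)
s=get_state();print(s["ee_pos"],s["eef_rot"],s["wrist_force"],s["finger_gap"])
d={}
for n in("scene","wrist"):
    c=snapshot(n);d[n]=c
crop(d["wrist"]["img"],200,80,400,280,4,"pics/w12.png")
crop(d["scene"]["img"],240,120,340,200,7,"pics/s12.png")
pickle.dump(d,open("c12.pkl","wb"))
p=np.array([.5,.0355,.201]);a=.045
ax=np.array([np.cos(a),np.sin(a),0]);ay=np.array([-np.sin(a),np.cos(a),0])
f=lambda X:tuple(round(float((v-o)*4+2),1) for v,o in zip(projw(d["wrist"],X),(200,80)))
g=lambda X:tuple(round(float((v-o)*7+3),1) for v,o in zip(proj(d["scene"],X),(240,120)))
for x in(-.003,.003):
  for y in(-.065,.065):
    q=p+ax*x+ay*y+[0,0,-.025];print("plate",x,y,f(q),g(q))
for x in(-.007,.007):
  for y in(-.035,.035):
    q=p+ax*x+ay*y+[0,0,.02];print("grip",x,y,f(q),g(q))
plan(s,[.5045,.331,.30],1.9)
E
```

```text
[0.5005 0.0361 0.2799] [ 3.1384 -0.0001  1.6157] [-0.434   0.4457  0.1675] 0.042501460767693525
plate -0.003 -0.065 (436.3, 764.3) (273.2, 435.0)
plate -0.003 0.065 (433.9, 163.1) (546.0, 292.3)
plate 0.003 -0.065 (463.3, 764.3) (280.9, 445.7)
plate 0.003 0.065 (464.7, 163.1) (554.0, 302.5)
grip -0.007 -0.035 (410.4, 740.0) (329.0, 331.5)
grip -0.007 0.035 (405.8, 354.0) (479.7, 253.7)
grip 0.007 -0.035 (488.1, 740.0) (347.6, 356.7)
grip 0.007 0.035 (491.9, 353.9) (498.7, 278.2)
8 [[37, 2, -3, np.float64(-2.0)], [37, 4, -2, np.float64(-2.0)], [36, 4, -3, np.float64(-2.0)], [36, 6, -2, np.float64(-2.0)], [37, 8, -3, np.float64(-2.0)], [35, 8, -2, np.float64(-2.0)], [36, 10, -3, np.float64(-2.0)], [np.float64(35.2), np.float64(10.8), np.float64(-2.1), np.float64(-2.04)]]
end [504.5382 330.9817 300.0431] 1.8956031194545098
```

View pics/w12.png

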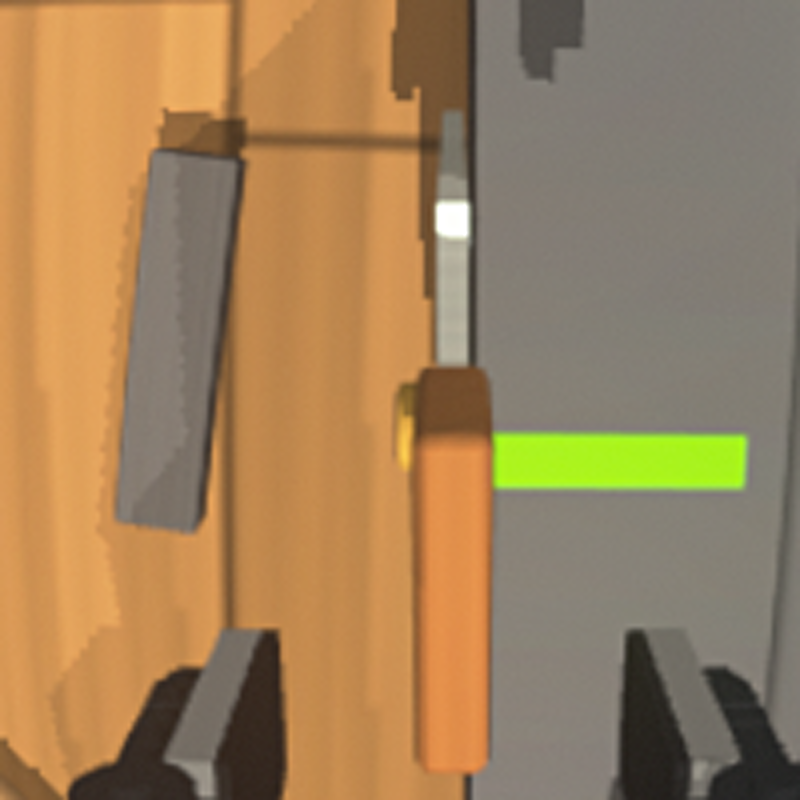

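View pics/s12.png

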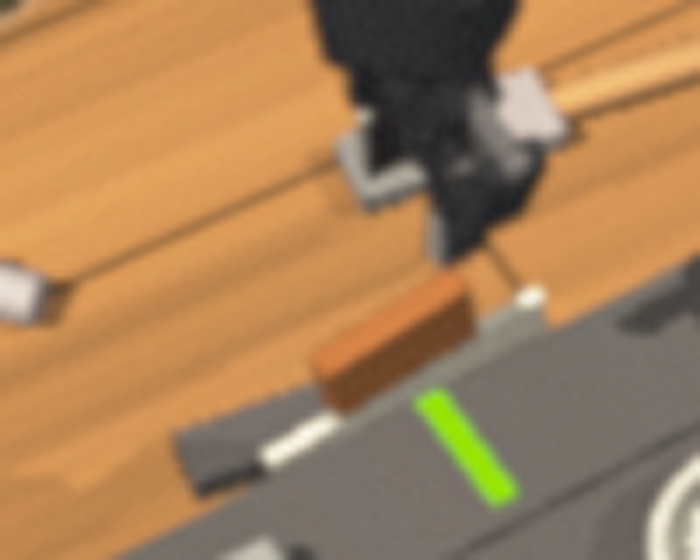

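arm_command(steps=[[[0,0,0,0],[0,0,0,0],[0,0,0,0],[0,0,0,0]]])

```text
time: 15.53
ee_pos: [0.4992, 0.036, 0.2777]
eef_rot: [-3.14, 0.0, 1.616]
wrist_force: [0.2, 1.0, -0.3]
finger_gap: 0.0429
```

```bash
python3 - <<'E'
from h import *
from plant import *
s=get_state()
d={}
for n in("scene","wrist"):
    c=snapshot(n);d[n]=c
a=cv2.resize(d["wrist"]["img"][80:280,200:400],None,fx=3,fy=3,interpolation=2);crop(d["scene"]["img"],240,120,340,200,7,"pics/s13.png")
cv2.imwrite("pics/w13.png",a)
E
```

```text
(no output)
```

View pics/w13.png

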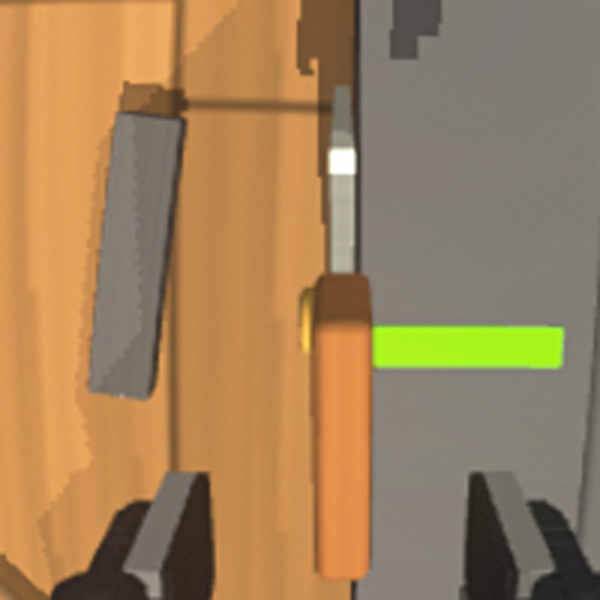

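View pics/s13.png

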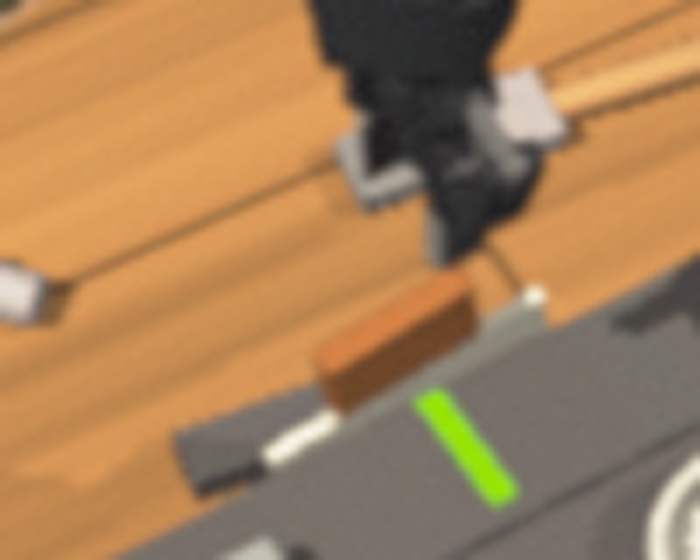

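```bash
cat > fitdoor.py <<'E'
from h import *
from scipy.optimize import least_squares
a=.045
ax=np.array([np.cos(a),np.sin(a),0]);ay=np.array([-np.sin(a),np.cos(a),0]);az=np.array([0,0,1.])
def pt(q,x,y,z):
    # door frame at seat; q=(dx,dy,dz,roll,pitch)
    r=np.array([x,y,z+.073]); R=cv2.Rodrigues(np.array([q[3],q[4],0.]))[0]; r=R@r
    return np.array([.4995,.0358,.128])+ax*(r[0]+q[0])+ay*(r[1]+q[1])+az*(r[2]+q[2])
def fit(obs):
    def res(q):
        o=[]
        for c,f,X,u in obs:
            p=f(c,pt(q,*X)); o+= [p[0]-u[0] if u[0] is not None else 0,p[1]-u[1] if u[1] is not None else 0]
        return np.r_[o,np.array(q[:3])*300,q[4]*20]
    r=least_squares(res,np.zeros(5)); print(np.round(r.x*np.array([1e3,1e3,1e3,57.3,57.3]),2),"mm,deg; res",np.round(r.fun,1))
E
python3 - <<'E'
from fitdoor import *
d=pickle.load(open("c12.pkl","rb"));W,S=d["wrist"],d["scene"]
w=lambda u,v:(200-.4+u/4 if u is not None else None,80-.4+v/4 if v is not None else None)
s=lambda u,v:(240-.4+u/7,120-.4+v/7)
obs=[(W,projw,(-.007,-.035,.02),w(418,770)),(W,projw,(.007,-.035,.02),w(489,770)),
(W,projw,(-.007,.035,.02),w(416,435)),(W,projw,(.007,.035,.02),w(491,435)),
(W,projw,(-.003,.065,-.025),w(435,200)),(W,projw,(.003,.065,-.025),w(471,200)),
(S,proj,(-.003,-.065,-.025),s(260,457)),(S,proj,(.003,-.065,-.025),s(268,468)),
(S,proj,(.003,.065,-.025),s(548,299)),(S,proj,(.007,.035,.02),s(468,292)),(S,proj,(.007,-.035,.02),s(328,372))]
fit(obs); fit(obs[:6]); fit(obs[6:])
E
```

```text
[ 0.93  1.06 -2.99  8.72  0.22] mm,deg; res [-0.4  0.8  0.2  0.8 -1.3 -0.3  1.3 -0.3  0.4 -0.5 -0.7 -0.5  0.6  0.4
  0.6  0.3 -0.9  0.4  0.5  0.  -0.8  1.9  0.3  0.3 -0.9  0.1]
[ 1.07  1.03 -4.47  9.02  0.17] mm,deg; res [-0.2  0.3  0.2  0.2 -1.2 -0.   1.3 -0.   0.5 -0.1 -0.6 -0.1  0.3  0.3
 -1.3  0.1]
[ 1.09 -0.39 -0.56  7.21 -0.06] mm,deg; res [ 0.4 -0.4  0.3 -0.4 -0.9  0.2  0.8 -0.6 -0.7  0.9  0.3 -0.1 -0.2 -0. ]
```

arm_command(steps=[[[-10,0,20,0],[0,0,30,0],[0,0,25,0],[0,0,15,0],[0,0,7,0],[0,0,0,0],[0,0,0,0],[0,0,0,0]]])

```text
time: 16.3
ee_pos: [0.5009, 0.0261, 0.1826]
eef_rot: [3.14, -0.0, 1.616]
wrist_force: [0.1, 0.4, -0.3]
finger_gap: 0.0423
```

arm_command(steps=[[[0,0,0,0],[0,0,0,0],[0,0,0,0],[0,0,0,0],[0,0,0,0]]], gripper=-1)

```text
time: 16.72
ee_pos: [0.5005, 0.026, 0.1822]
eef_rot: [3.14, 0.0, 1.616]
wrist_force: [-0.5, -1.1, 6.7]
finger_gap: 0.0134
```

arm_command(steps=[[[2,0,0,0],[2,0,0,0],[0,0,0,0],[0,0,0,0]]])

```text
time: 17.05
ee_pos: [0.5006, 0.0278, 0.1823]
eef_rot: [3.14, 0.005, 1.615]
wrist_force: [0.5, -6.5, 7.1]
finger_gap: 0.0134
```

arm_command(steps=[[[2,0,0,0],[2,0,0,0],[0,0,0,0],[0,0,0,0]]])

```text
time: 17.38
ee_pos: [0.5005, 0.0318, 0.1824]
eef_rot: [3.14, 0.005, 1.615]
wrist_force: [-0.5, -6.7, 6.8]
finger_gap: 0.0136
```

```bash
python3 - <<'E'
from h import *
from plant import *
s=get_state();print(s["ee_pos"],s["wrist_force"],s["wrist_torque"])
d={}
for n in("scene","wrist"):
    c=snapshot(n);d[n]=c
crop(d["wrist"]["img"],230,80,430,280,4,"pics/w14.png")
crop(d["scene"]["img"],240,120,340,200,7,"pics/s14.png")
E
```

```text
[0.50048872 0.03177189 0.1824481 ] [-0.4554388  -6.67482938  6.84609776] [-1.89301379  0.20860876 -0.05203455]
```

View pics/w14.png

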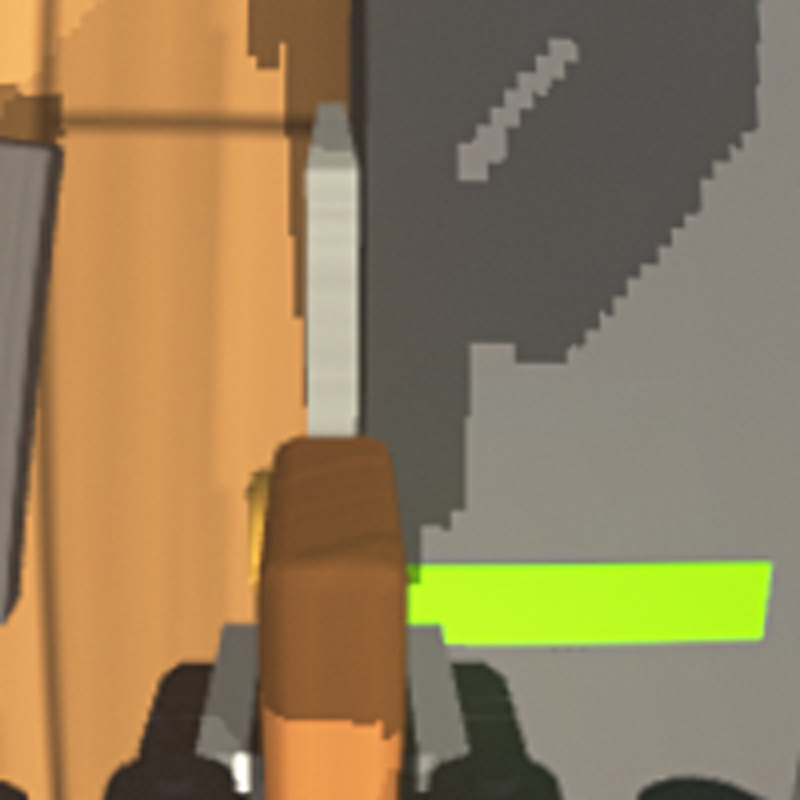

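View pics/s14.png

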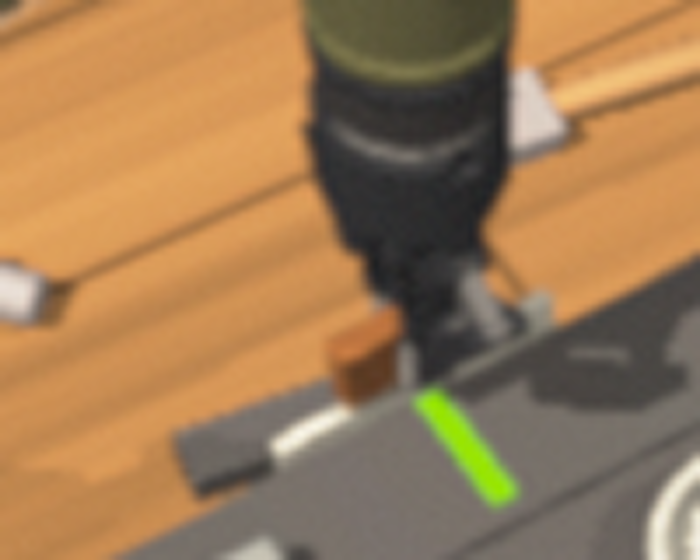

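arm_command(steps=[[[2,0,0,0],[1,0,0,0],[1,0,0,0],[0,0,0,0],[0,0,0,0]]])

```text
time: 17.9
ee_pos: [0.5004, 0.0358, 0.1825]
eef_rot: [3.139, 0.005, 1.615]
wrist_force: [-0.9, -7.6, 7.0]
finger_gap: 0.0132
```

```bash
python3 - <<'E'
from h import *
from plant import *
s=get_state();print(s["ee_pos"],s["wrist_force"],s["wrist_torque"])
d={}
for n in("scene","wrist"):
    c=snapshot(n);d[n]=c
pickle.dump(d,open("c15.pkl","wb"))
crop(d["wrist"]["img"],230,80,430,280,4,"pics/w15.png")
crop(d["scene"]["img"],240,120,340,200,7,"pics/s15.png")
E
```

```text
[0.50038834 0.03579203 0.18245625] [-0.88628258 -7.61777309  6.96639602] [-1.94541019  0.13462348  0.00580336]
```

View pics/w15.png

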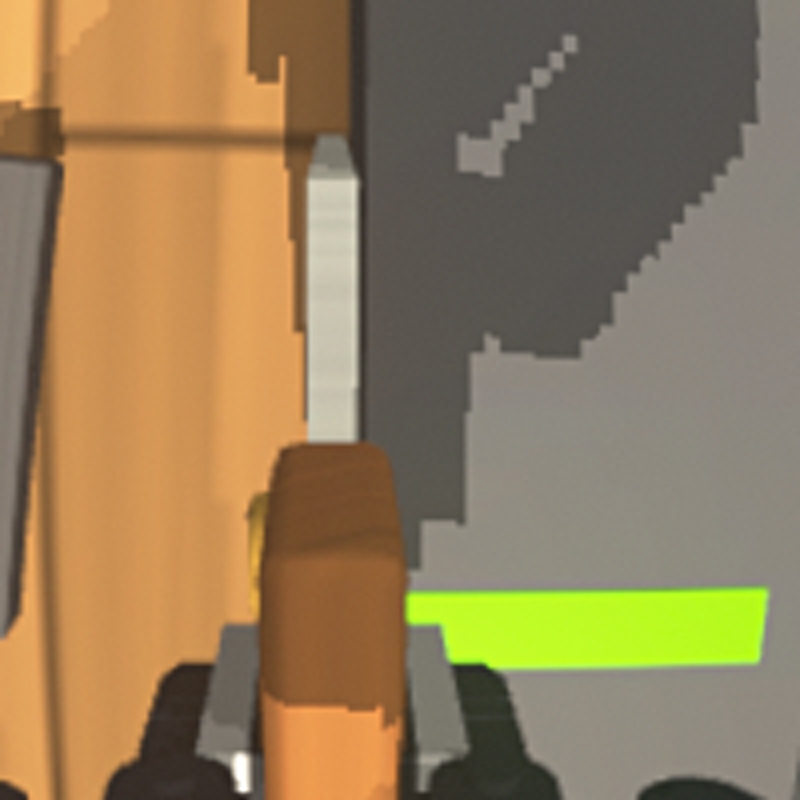

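View pics/s15.png

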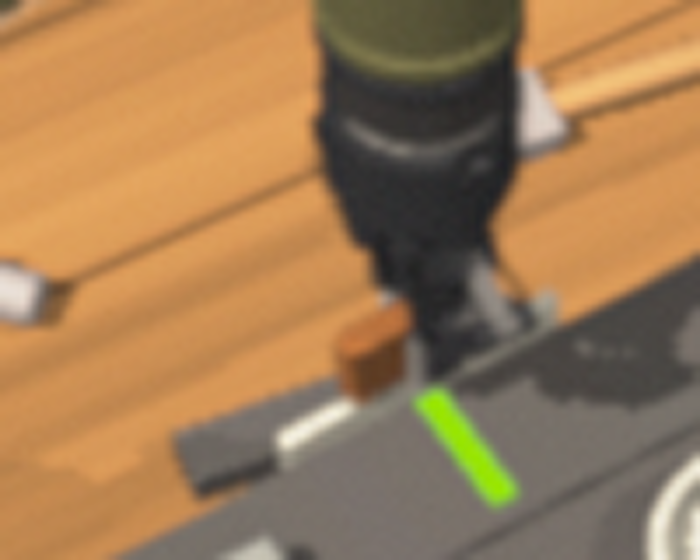

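```bash
cat > f2.py <<'E'
from fitdoor import *
def run(W,ox,oy,rt,rb,pc,pe):
    f=lambda u,v:(ox-.4+u/4 if u else None,oy-.4+v/4)
    obs=[(W,projw,(0,.035,.02),f(None,rt)),(W,projw,(0,.035,-.02),f(None,rb)),(W,projw,(0,.065,-.025),f(None,pc)),(W,projw,(0,.065,-.185),f(None,pe))]
    fit(obs)
E
python3 - <<'E'
from f2 import *
W=pickle.load(open("c15.pkl","rb"))["wrist"]
run(W,230,80,553,442,178,136)
# same camera-to-tool; for w11 reuse tool pose shift: camera moved with TCP
W2=dict(W); tcp15=np.array([.50039,.03579,.18246]);tcp11=np.array([.4998,.0361,.181]); W2["t"]=W["t"]-W["R"]@(tcp11-tcp15)
run(W2,250,120,390,294,27,4)
E
```

```text
[-0.02  0.67 -0.99  1.28 -0.04] mm,deg; res [ 0.   1.   0.  -1.6  0.   0.1  0.   0.6 -0.   0.2 -0.3 -0. ]
[-0.01 -1.89 -0.21 -0.84 -0.02] mm,deg; res [ 0.   1.2  0.  -2.2  0.   0.2  0.   0.7 -0.  -0.6 -0.1 -0. ]
```

arm_command(steps=[[[0,0,-3,0],[0,0,-2,0],[0,0,0,0],[0,0,0,0]]])

```text
time: 18.33
ee_pos: [0.4987, 0.0376, 0.1857]
eef_rot: [-3.14, 0.001, 1.616]
wrist_force: [-1.3, -3.7, -5.3]
finger_gap: 0.0131
```

arm_command(steps=[[[1,0,0,0],[0,0,0,0],[0,0,0,0]]])

```text
time: 18.58
ee_pos: [0.4987, 0.038, 0.1857]
eef_rot: [-3.14, 0.003, 1.615]
wrist_force: [0.7, -4.6, -6.2]
finger_gap: 0.0133
```

arm_command(steps=[[[1,0,0,0],[0,0,0,0],[0,0,0,0]]])

```text
time: 18.83
ee_pos: [0.4986, 0.0386, 0.1857]
eef_rot: [-3.14, 0.004, 1.615]
wrist_force: [-0.9, -7.3, -5.5]
finger_gap: 0.0133
```

```bash
python3 - <<'E'
from f2 import *
from plant import *
s=get_state();print(s["ee_pos"],s["wrist_force"])
d={n:snapshot(n) for n in("scene","wrist")}
pickle.dump(d,open("c16.pkl","wb"))
crop(d["wrist"]["img"],230,80,430,280,4,"pics/w16.png")
E
```

```text
[0.49862229 0.03860605 0.18565792] [-0.92906893 -7.2641363  -5.47094006]
```

View pics/w16.png

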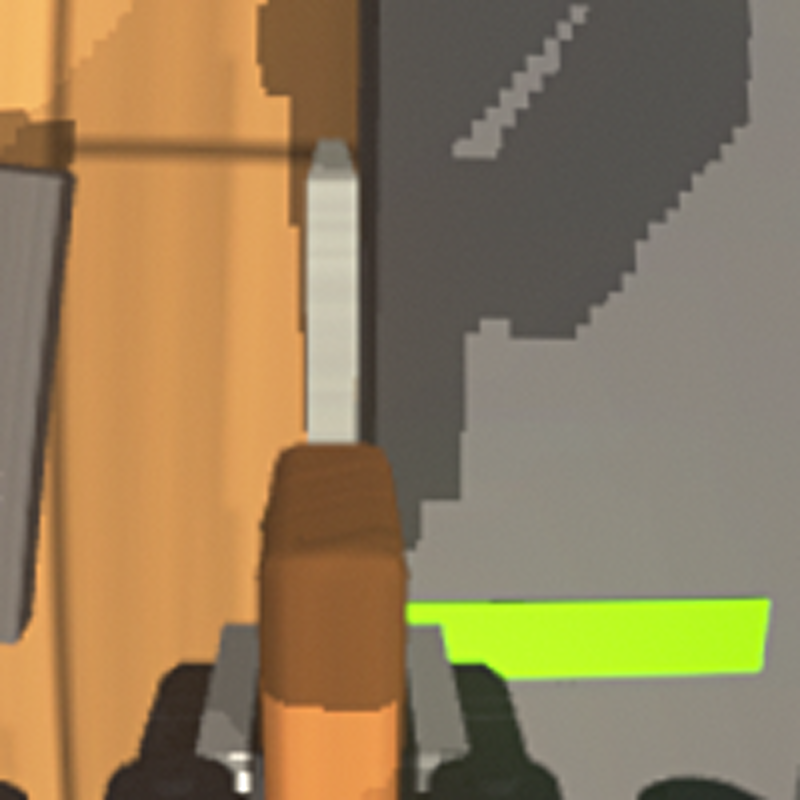

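arm_command(steps=[[[1,0,0,0],[1,0,0,0],[1,0,0,0],[0,0,0,0],[0,0,0,0]]])

```text
time: 19.35
ee_pos: [0.4985, 0.0415, 0.1855]
eef_rot: [-3.14, 0.004, 1.615]
wrist_force: [0.1, -7.9, -7.6]
finger_gap: 0.0136
```

```bash
python3 - <<'E'
from f2 import *
from plant import *
s=get_state();print(s["ee_pos"],s["wrist_force"])
d={n:snapshot(n) for n in("scene","wrist")}
pickle.dump(d,open("c17.pkl","wb"))
crop(d["wrist"]["img"],230,80,430,280,4,"pics/w17.png")
crop(d["scene"]["img"],240,120,340,200,7,"pics/s17.png")
E
```

```text
[0.49851467 0.04150269 0.18549286] [ 0.10541811 -7.93931835 -7.61500913]
```

View pics/w17.png

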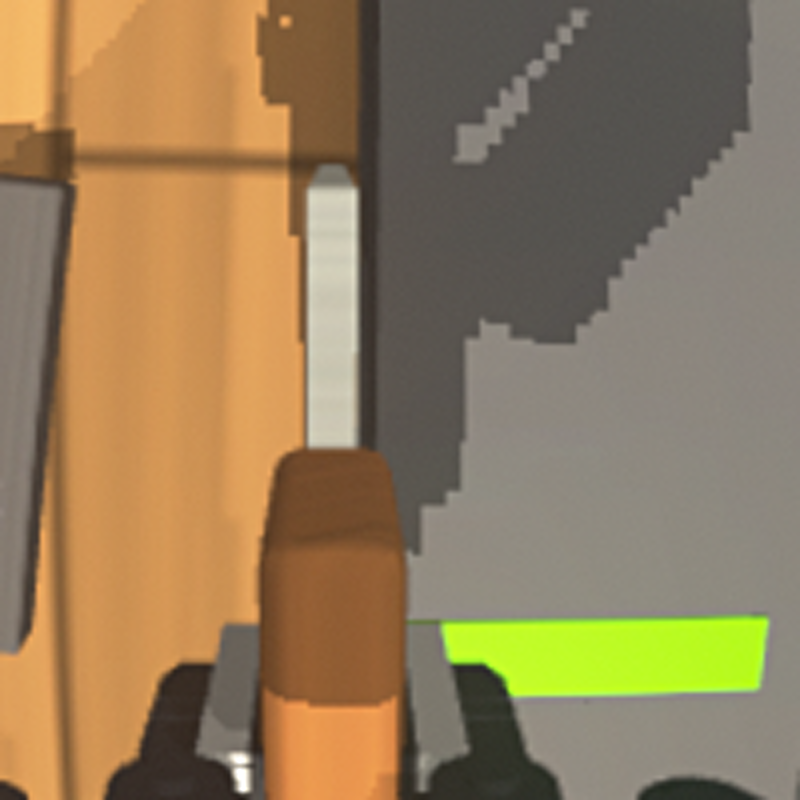

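View pics/s17.png

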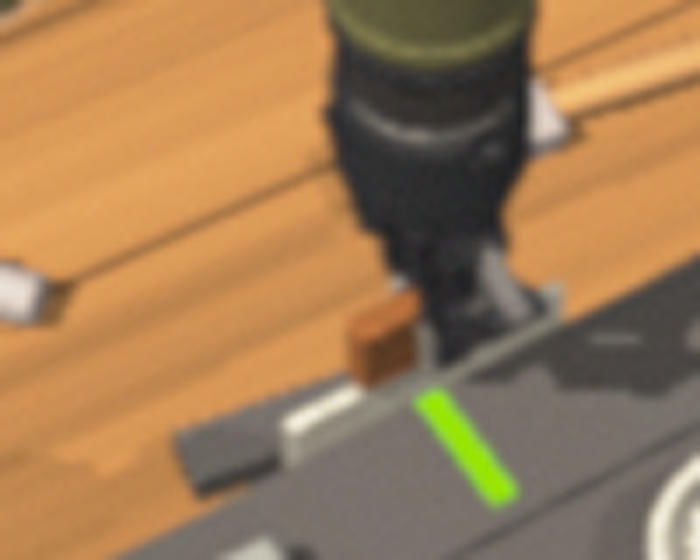

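arm_command(steps=[[[-1,0,0,0],[-1,0,0,0],[-1,0,0,0],[0,0,0,0],[0,0,0,0]]])

```text
time: 19.87
ee_pos: [0.4993, 0.0405, 0.1862]
eef_rot: [-3.142, -0.001, 1.616]
wrist_force: [-0.3, -0.4, -5.5]
finger_gap: 0.013
```

arm_command(steps=[[[-1,0,0,0],[-1,0,0,0],[0,0,0,0],[0,0,0,0]]])

```text
time: 20.2
ee_pos: [0.4996, 0.0382, 0.1864]
eef_rot: [3.141, -0.0, 1.616]
wrist_force: [0.9, 0.2, -6.0]
finger_gap: 0.0132
```

arm_command(steps=[[[-1,0,0,0],[0,0,0,0],[0,0,0,0]]])

```text
time: 20.45
ee_pos: [0.4995, 0.037, 0.1863]
eef_rot: [3.142, -0.0, 1.616]
wrist_force: [-0.4, 0.1, -5.6]
finger_gap: 0.0134
```

arm_command(steps=[[[-1,0,0,0],[0,0,0,0],[0,0,0,0]]])

```text
time: 20.7
ee_pos: [0.4995, 0.036, 0.1863]
eef_rot: [3.142, -0.0, 1.616]
wrist_force: [-0.0, 0.2, -5.8]
finger_gap: 0.0136
```

arm_command(steps=[[[-1,0,0,0],[0,0,0,0],[0,0,0,0]]])

```text
time: 20.95
ee_pos: [0.4996, 0.035, 0.1863]
eef_rot: [-3.142, -0.0, 1.616]
wrist_force: [0.5, -0.0, -5.8]
finger_gap: 0.0134
```

arm_command(steps=[[[-1,0,0,0],[0,0,0,0],[0,0,0,0]]])

```text
time: 21.2
ee_pos: [0.4996, 0.0342, 0.1863]
eef_rot: [3.142, -0.001, 1.616]
wrist_force: [-0.0, 1.4, -5.9]
finger_gap: 0.0133
```

arm_command(steps=[[[2,0,0,0],[1.5,0,0,0],[0,0,0,0],[0,0,0,0],[0,0,0,0]]])

```text
time: 21.62
ee_pos: [0.4994, 0.0375, 0.1863]
eef_rot: [-3.142, 0.0, 1.616]
wrist_force: [-0.5, 0.1, -6.5]
finger_gap: 0.0137
```

arm_command(steps=[[[0,0,2,0],[0,0,2,0],[0,0,0,0],[0,0,0,0],[0,0,0,0]]])

```text
time: 22.03
ee_pos: [0.4997, 0.0375, 0.1827]
eef_rot: [3.141, 0.0, 1.616]
wrist_force: [-0.9, -0.4, 0.4]
finger_gap: 0.0133
```

arm_command(steps=[[[0,0,0.8,0],[0,0,0,0],[0,0,0,0]]])

```text
time: 22.28
ee_pos: [0.4998, 0.0375, 0.1825]
eef_rot: [3.14, 0.0, 1.616]
wrist_force: [-2.9, -0.1, 6.5]
finger_gap: 0.013
```

arm_command(steps=[[[0,0,-0.8,0],[0,0,0,0],[0,0,0,0]]])

```text
time: 22.53
ee_pos: [0.4997, 0.0375, 0.1826]
eef_rot: [3.141, 0.0, 1.616]
wrist_force: [-1.3, 0.6, 3.2]
finger_gap: 0.0129
```

arm_command(steps=[[[0,0,0,0],[0,0,0,0],[0,0,0,0],[0,0,0,0],[0,0,0,0],[0,0,0,0]]], gripper=0)

```text
time: 23.03
ee_pos: [0.4994, 0.0375, 0.1822]
eef_rot: [-3.142, 0.0, 1.616]
wrist_force: [0.0, -0.3, 0.2]
finger_gap: 0.0426
```

```bash
python3 - <<'E'
from f2 import *
from plant import *
s=get_state();print(s["ee_pos"],s["wrist_force"])
d={n:snapshot(n) for n in("scene","wrist")}
pickle.dump(d,open("c18.pkl","wb"))
crop(d["wrist"]["img"],230,80,430,280,4,"pics/w18.png")
crop(d["scene"]["img"],240,120,340,200,7,"pics/s18.png")
E
```

```text
[0.49944197 0.03752468 0.1822206 ] [ 0.03435943 -0.27628705  0.19228601]
```

View pics/w18.png

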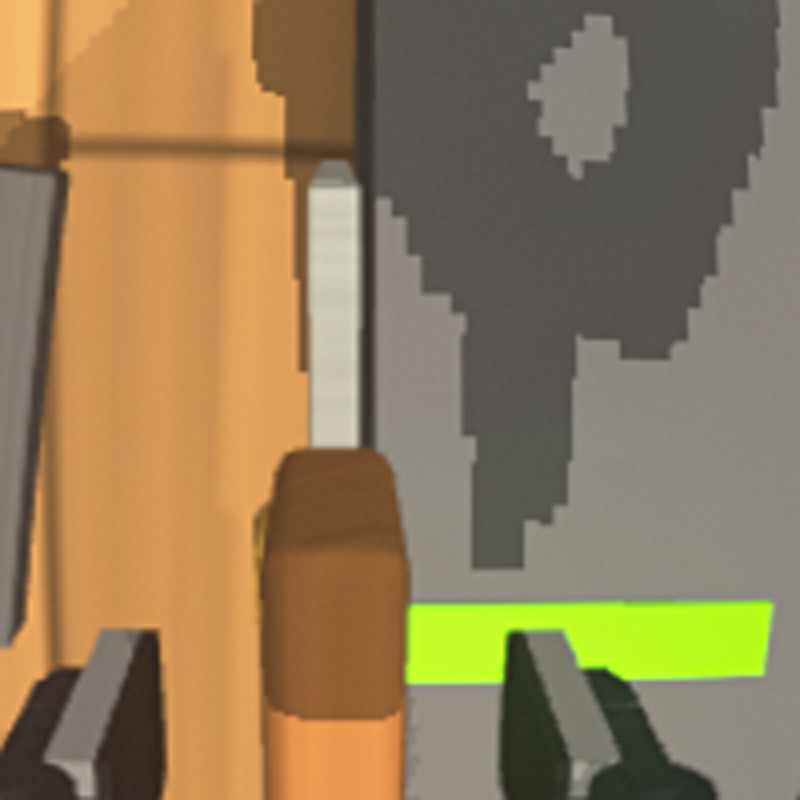

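View pics/s18.png

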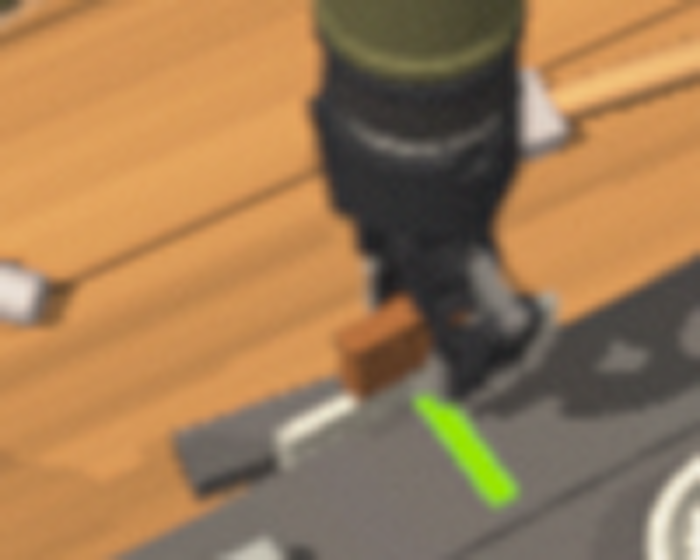

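arm_command(steps=[[[0,0,-8,0],[0,0,-15,0],[0,0,-25,0],[0,0,-30,0],[0,0,-20,0],[0,0,0,0],[0,0,0,0]]])

```text
time: 23.72
ee_pos: [0.5004, 0.0376, 0.282]
eef_rot: [3.138, -0.0, 1.616]
wrist_force: [0.3, 0.4, -1.3]
finger_gap: 0.0429
```

```bash
python3 - <<'E'
from h import *
from plant import *
s=get_state();print(s["ee_pos"],s["wrist_force"])
d={n:snapshot(n) for n in("scene","wrist")}
pickle.dump(d,open("c19.pkl","wb"))
crop(d["wrist"]["img"],200,80,400,280,4,"pics/w19.png")
crop(d["scene"]["img"],240,120,340,200,7,"pics/s19.png")
plan(s,[.504,.331,.27],1.9)
p=np.array([.5,.0375,.201]);a=.045
ax=np.array([np.cos(a),np.sin(a),0]);ay=np.array([-np.sin(a),np.cos(a),0])
f=lambda X:tuple(round(float((v-o)*4+2),1) for v,o in zip(projw(d["wrist"],X),(200,80)))
g=lambda X:tuple(round(float((v-o)*7+3),1) for v,o in zip(proj(d["scene"],X),(240,120)))
for x in(-.003,.003):
  for y in(-.065,.065):
    q=p+ax*x+ay*y+[0,0,-.025];print("plate",x,y,f(q),g(q))
for x in(-.007,.007):
  for y in(-.035,.035):
    q=p+ax*x+ay*y+[0,0,.02];print("grip",x,y,f(q),g(q))
E
```

```text
[0.50044145 0.03762202 0.2819791 ] [ 0.26749424  0.4440034  -1.26067132]
8 [[37, 2, 1, np.float64(-2.0)], [36, 3, 2, np.float64(-2.0)], [36, 5, 1, np.float64(-2.0)], [37, 6, 2, np.float64(-2.0)], [36, 7, 1, np.float64(-2.0)], [35, 9, 2, np.float64(-2.0)], [36, 9, 1, np.float64(-2.0)], [np.float64(34.8), np.float64(11.1), np.float64(2.0), np.float64(-2.04)]]
end [503.96381737 331.03564525 269.97910194] 1.8956690740997506
plate -0.003 -0.065 (436.9, 758.0) (277.7, 432.9)
plate -0.003 0.065 (434.6, 160.4) (550.2, 290.3)
plate 0.003 -0.065 (463.7, 758.0) (285.4, 443.6)
plate 0.003 0.065 (465.1, 160.4) (558.2, 300.5)
grip -0.007 -0.035 (411.2, 732.4) (333.5, 329.4)
grip -0.007 0.035 (406.8, 348.8) (484.1, 251.7)
grip 0.007 -0.035 (488.4, 732.4) (352.1, 354.6)
grip 0.007 0.035 (492.1, 348.8) (503.1, 276.1)
```

View pics/w19.png

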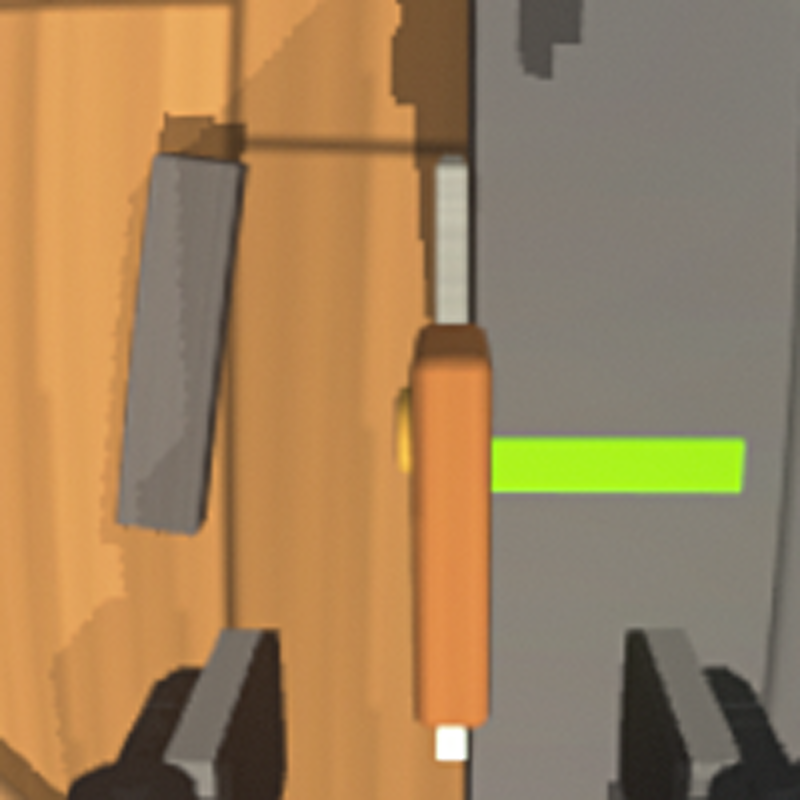

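View pics/s19.png

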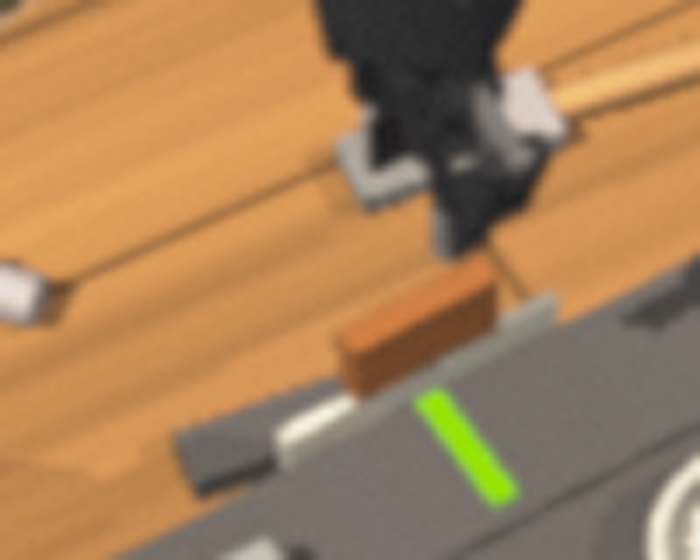

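```bash
python3 - <<'E'
from h import *
from plant import *
plan(get_state(),[.5045,.331,.22],1.616,rate=36)
E
```

```text
9 [[33, 2, 7, np.float64(-0.0)], [32, 2, 6, np.float64(-0.0)], [33, 2, 7, np.float64(-0.0)], [32, 2, 7, np.float64(-0.0)], [33, 2, 6, np.float64(-0.0)], [32, 2, 7, np.float64(-0.0)], [33, 2, 7, np.float64(-0.0)], [32, 3, 6, np.float64(-0.0)], [np.float64(33.0), np.float64(1.6), np.float64(6.8), np.float64(-0.0)]]
end [504.50543061 331.04416183 219.99250985] 1.615719688539443
```

arm_command(steps=[[[33,2,0,0],[32,2,0,0],[33,2,9,0],[32,2,9,0],[33,2,9,0],[32,2,9,0],[33,2,9,0],[32,3,9,0],[33,2,8,0],[0,0,0,0],[0,0,0,0],[0,0,0,0]]], gripper=0.5)

```text
time: 24.82
ee_pos: [0.5045, 0.3304, 0.217]
eef_rot: [-3.139, 0.002, 1.616]
wrist_force: [-1.0, 0.0, 0.1]
finger_gap: 0.0642
```

```bash
python3 - <<'E'
from h import *
from plant import *
s=get_state();print(s["ee_pos"],s["eef_rot"],s["wrist_force"],s["finger_gap"])
w=snapshot("wrist");cv2.imwrite("pics/w20.png",w["img"])
print(projw(w,[.5045,.331,.06]),projw(w,[.5045,.331,.016]))
t=snapshot("top");crop(t["img"],180,120,380,260,4,"pics/t20.png")
E
```

```text
[0.50445208 0.33040061 0.21703965] [-3.13945739e+00  1.74486784e-03  1.61616180e+00] [-1.03447388  0.04498142  0.07631394] 0.06423436956844236
(np.float64(312.2269082822557), np.float64(183.89268820706593)) (np.float64(312.37364213533874), np.float64(175.04555381625318))
```

View pics/w20.png

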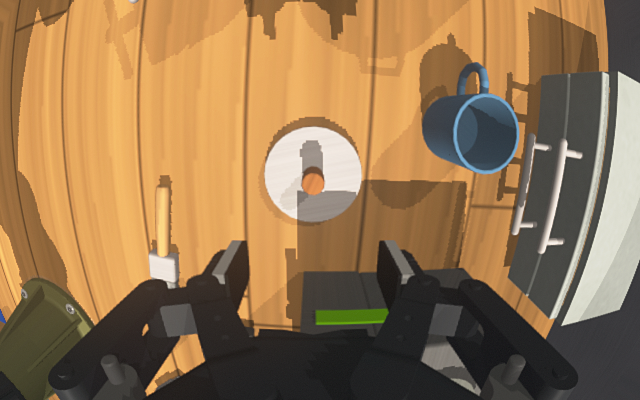

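View pics/t20.png

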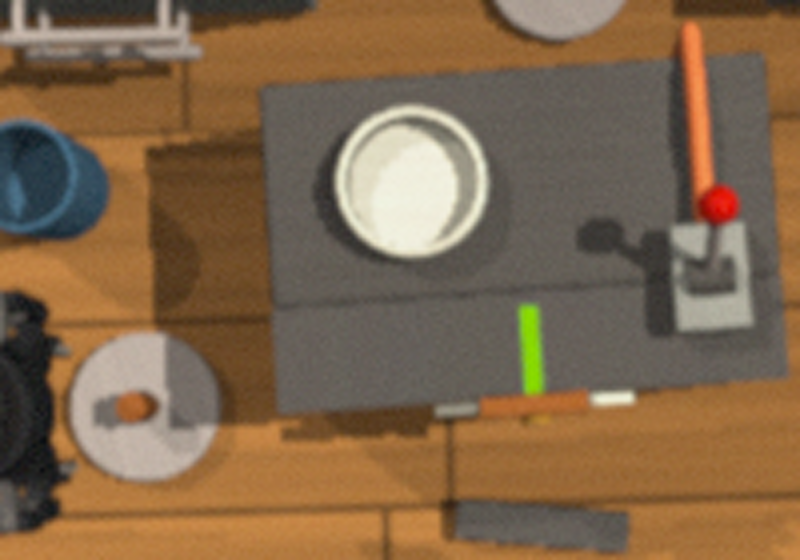

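arm_command(steps=[[[0,0,35,0],[0,0,40,0],[0,0,40,0],[0,0,35,0],[0,0,25,0],[0,0,12,0],[0,0,6,0],[0,0,0,0],[0,0,0,0],[0,0,0,0]]])

```text
time: 25.75
ee_pos: [0.5069, 0.3319, 0.0275]
eef_rot: [3.139, -0.002, 1.615]
wrist_force: [1.1, -1.1, 1.0]
finger_gap: 0.0642
```

arm_command(steps=[[[0,-2,4,0],[0,0,0,0],[0,0,0,0]]])

```text
time: 26.0
ee_pos: [0.5033, 0.3312, 0.0218]
eef_rot: [3.141, -0.0, 1.616]
wrist_force: [-0.1, -0.1, -0.2]
finger_gap: 0.064
```

arm_command(steps=[[[0,0,0,0],[0,0,0,0],[0,0,0,0],[0,0,0,0],[0,0,0,0],[0,0,0,0]]], gripper=-1)

```text
time: 26.5
ee_pos: [0.5035, 0.3311, 0.0216]
eef_rot: [3.141, -0.0, 1.616]
wrist_force: [0.2, -0.0, 3.1]
finger_gap: 0.0225
```

arm_command(steps=[[[0,0,-8,0],[0,0,-20,0],[0,0,-35,0],[0,0,-40,0],[0,0,-40,0],[0,0,-40,0],[0,0,-35,0],[0,0,-20,0],[0,0,-10,0],[0,0,0,0],[0,0,0,0]]])

```text
time: 27.42
ee_pos: [0.5028, 0.3307, 0.2681]
eef_rot: [-3.14, 0.001, 1.616]
wrist_force: [0.3, 0.6, -5.5]
finger_gap: 0.0225
```

```bash
python3 - <<'E'
from h import *
from plant import *
s=get_state();print(s["ee_pos"],s["eef_rot"],s["wrist_force"],s["finger_gap"])
w=snapshot("wrist");cv2.imwrite("pics/w21.png",w["img"])
plan(s,[.647,.1138,.265],1.616,rate=25)
E
```

```text
[0.50283258 0.33074734 0.26810254] [-3.14027363e+00  7.03522302e-04  1.61572881e+00] [ 0.29958094  0.57326213 -5.52661781] 0.022493562973337853
11 [[-20, 12, 0, np.float64(-0.0)], [-21, 12, 1, np.float64(-0.0)], [-20, 13, 0, np.float64(-0.0)], [-20, 12, 0, np.float64(-0.0)], [-20, 12, 0, np.float64(-0.0)], [-21, 12, 1, np.float64(-0.0)], [-20, 12, 0, np.float64(-0.0)], [-20, 13, 0, np.float64(-0.0)], [-21, 12, 1, np.float64(-0.0)], [-20, 12, 0, np.float64(-0.0)], [np.float64(-20.2), np.float64(12.3), np.float64(0.1), np.float64(-0.0)]]
end [647.02259159 113.80501332 265.00253935] 1.6157288083951662
```

View pics/w21.png

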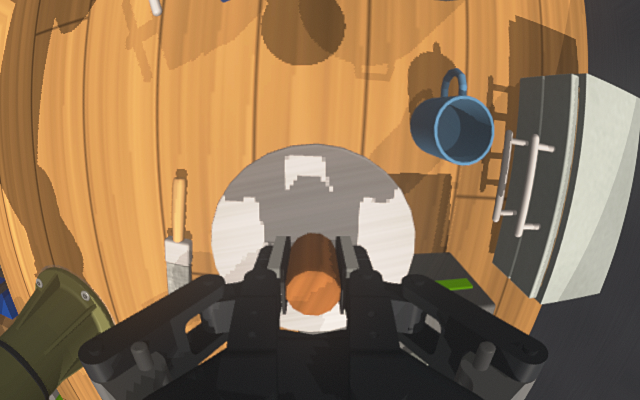

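Cover held, level. Carry it over the collar.

arm_command(steps=[[[-10,6,0,0],[-20,12,0,0],[-21,12,0,0],[-20,13,0,0],[-20,12,0,0],[-20,12,0,0],[-21,12,0,0],[-20,12,0,0],[-20,13,0,0],[-21,12,0,0],[-20,12,0,0]]])

```text
time: 28.38
ee_pos: [0.6404, 0.1217, 0.2669]
eef_rot: [-3.138, 0.001, 1.615]
wrist_force: [-0.0, 0.5, -3.4]
finger_gap: 0.0223
```

arm_command(steps=[[[-10,6,0,0],[0,0,0,0],[0,0,0,0],[0,0,0,0]]])

```text
time: 28.72
ee_pos: [0.6464, 0.1146, 0.2683]
eef_rot: [-3.14, -0.0, 1.616]
wrist_force: [-0.2, 0.5, -4.1]
finger_gap: 0.0226
```

```bash
python3 - <<'E'
from h import *
from plant import *
s=get_state();print(s["ee_pos"],s["eef_rot"],s["wrist_force"],s["finger_gap"])
d={n:snapshot(n) for n in("scene","top","wrist")}
crop(d["scene"]["img"],240,80,420,230,4,"pics/s22.png");crop(d["top"]["img"],220,120,380,240,5,"pics/t22.png")
cv2.imwrite("pics/w22.png",d["wrist"]["img"])
plan(s,[.647,.1138,.225],1.616)
E
```

```text
[0.64635241 0.11460967 0.26833263] [-3.13961514e+00 -3.82530323e-04  1.61592877e+00] [-0.24071242  0.47726917 -4.1126062 ] 0.022587159567562864
2 [[0, 0, 22, np.float64(-0.0)], [np.float64(-0.8), np.float64(0.6), np.float64(21.3), np.float64(-0.0)]]
end [646.9878905  113.83754992 225.03262658] 1.6159287675654594
```

View pics/s22.png

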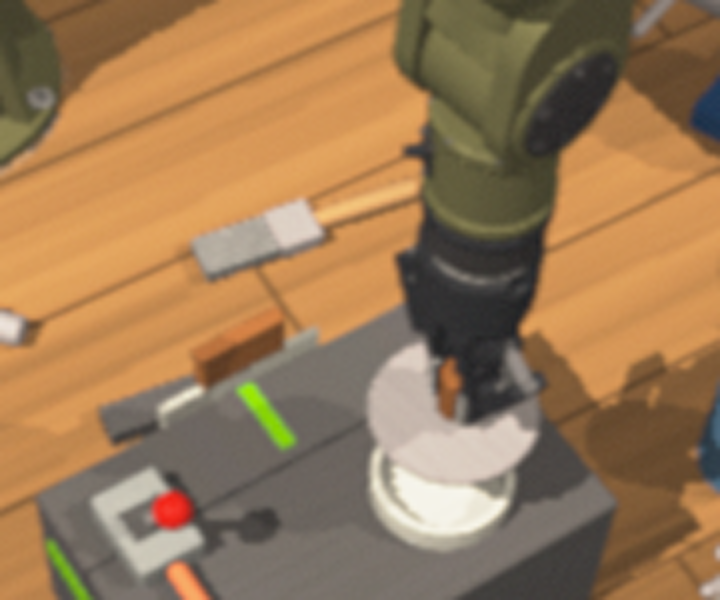

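View pics/w22.png

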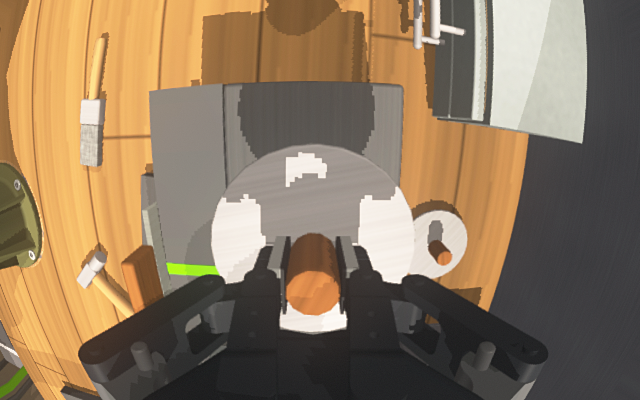

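arm_command(steps=[[[0,0,10,0],[0,0,18,0],[0,0,15,0],[0,0,7,0],[0,0,4,0],[0,0,0,0],[0,0,0,0],[0,0,0,0]]])

```text
time: 29.53
ee_pos: [0.6477, 0.1144, 0.2163]
eef_rot: [3.14, -0.0, 1.616]
wrist_force: [1.2, 0.5, -3.6]
finger_gap: 0.0226
```

arm_command(steps=[[[0,0,3,0],[0,0,3,0],[0,0,3,0],[0,0,3,0],[0,0,0,0],[0,0,0,0]]])

```text
time: 30.03
ee_pos: [0.6469, 0.1142, 0.2029]
eef_rot: [-3.141, 0.0, 1.616]
wrist_force: [-0.2, 0.2, -2.3]
finger_gap: 0.0227
```

arm_command(steps=[[[0,0,1,0],[0,0,1,0],[0,0,1,0],[0,0,1,0],[0,0,0,0],[0,0,0,0]]])

```text
time: 30.53
ee_pos: [0.6471, 0.1142, 0.1992]
eef_rot: [-3.141, 0.0, 1.616]
wrist_force: [0.2, 0.3, -3.3]
finger_gap: 0.0225
```

arm_command(steps=[[[0,0,0.7,0],[0,0,0.7,0],[0,0,0,0],[0,0,0,0]]])

```text
time: 30.87
ee_pos: [0.6471, 0.1142, 0.1978]
eef_rot: [-3.142, -0.0, 1.616]
wrist_force: [0.7, 0.1, -3.8]
finger_gap: 0.0226
```

arm_command(steps=[[[0,0,0.7,0],[0,0,0.5,0],[0,0,0,0],[0,0,0,0]]])

```text
time: 31.2
ee_pos: [0.6471, 0.1142, 0.1967]
eef_rot: [-3.142, 0.0, 1.616]
wrist_force: [0.1, 0.1, -4.4]
finger_gap: 0.0227
```

arm_command(steps=[[[0,0,0.5,0],[0,0,0,0],[0,0,0,0]]])

```text
time: 31.45
ee_pos: [0.6471, 0.1142, 0.1966]
eef_rot: [3.141, -0.0, 1.616]
wrist_force: [-1.9, 0.3, 0.3]
finger_gap: 0.0225
```

Contact exactly at the predicted height. Release and rise.

arm_command(steps=[[[0,0,0,0],[0,0,0,0],[0,0,0,0],[0,0,0,0],[0,0,0,0],[0,0,0,0]]], gripper=0.5)

```text
time: 31.95
ee_pos: [0.6473, 0.1143, 0.1963]
eef_rot: [3.141, -0.0, 1.616]
wrist_force: [0.1, 0.0, -0.2]
finger_gap: 0.0641
```

arm_command(steps=[[[0,0,-6,0],[0,0,-15,0],[0,0,-25,0],[0,0,-30,0],[0,0,-30,0],[0,0,-20,0],[0,0,0,0],[0,0,0,0]]])

```text
time: 32.62
ee_pos: [0.648, 0.1144, 0.3241]
eef_rot: [3.138, -0.0, 1.616]
wrist_force: [-0.9, 0.8, -0.2]
finger_gap: 0.0641
```

arm_command(steps=[[[38,0,-2,0],[38,0,-2,0],[38,0,0,0],[38,0,0,0],[38,0,0,0],[0,0,0,0],[0,0,0,0],[0,0,0,0]]])

```text
time: 33.28
ee_pos: [0.6381, 0.3038, 0.3247]
eef_rot: [-3.14, 0.001, 1.616]
wrist_force: [0.2, -0.1, -0.1]
finger_gap: 0.0642
```

```bash
python3 - <<'E'
from h import *
from plant import *
s=get_state();print(s["ee_pos"],s["eef_rot"],s["wrist_force"],s["finger_gap"])
d={n:snapshot(n) for n in("scene","top","wrist")}
pickle.dump(d,open("c23.pkl","wb"))
crop(d["scene"]["img"],240,100,420,250,4,"pics/s23.png");crop(d["top"]["img"],220,120,380,240,5,"pics/t23.png")
cv2.imwrite("pics/w23.png",d["wrist"]["img"]);cv2.imwrite("pics/top23.png",d["top"]["img"])
E
```

```text
[0.63811855 0.30378805 0.32467364] [-3.13950355e+00  1.43823039e-03  1.61633020e+00] [ 0.18211834 -0.10960797 -0.14387778] 0.06423258022838906
```

View pics/s23.png

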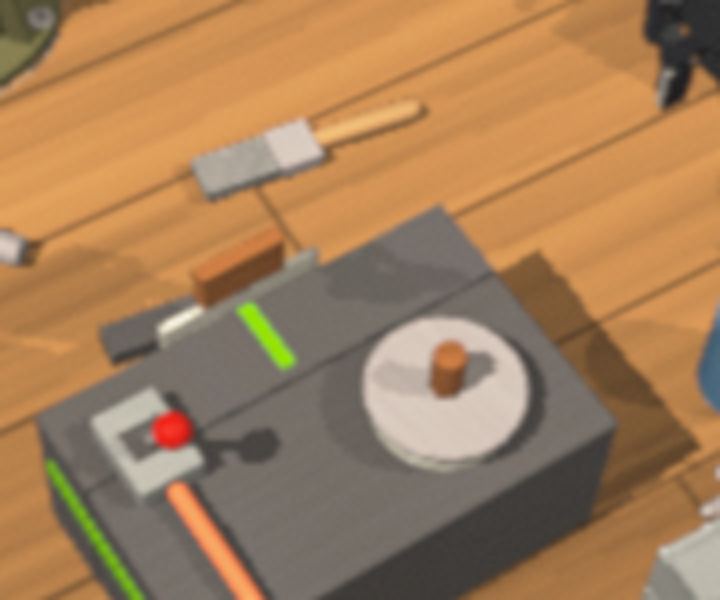

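View pics/top23.png

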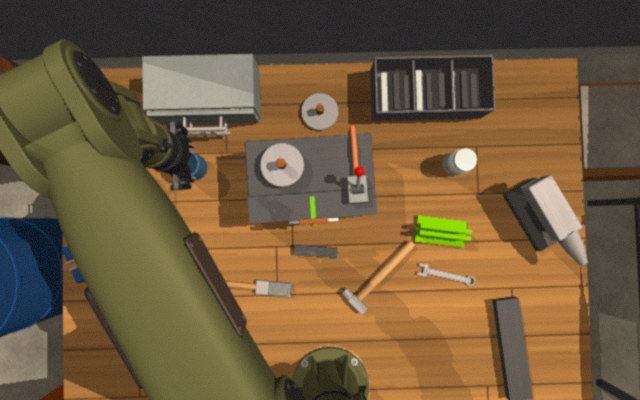

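View pics/w23.png

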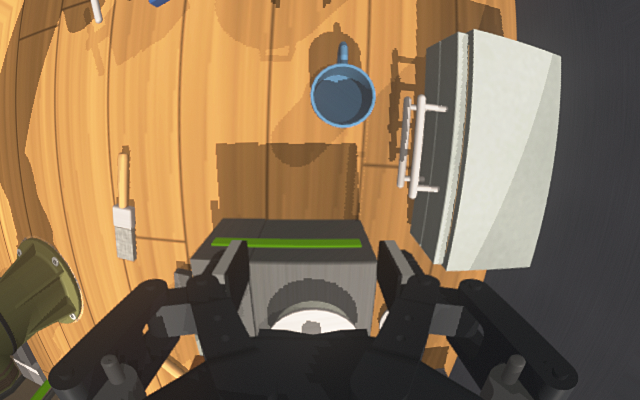

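```bash
python3 - <<'E'
from h import *
from plant import *
d=pickle.load(open("c23.pkl","rb"))
print("disc top",onz(d["scene"],446/4+239.6,390/4+99.6,.191),onz(d["top"],282,165,.191))
print("ball",tri(d["scene"],(172/4+239.6,430/4+99.6),d["top"],(359.5,171)))
p=np.array([.5,.038,.201]);a=.045
ay=np.array([-np.sin(a),np.cos(a),0])
for y in(-.065,.065):
    q=proj(d["scene"],p+ay*y+[0,0,-.025]);print("plate corner",(q[0]-239.6)*4,(q[1]-99.6)*4)
print(close_job())
E
```

```text
disc top [0.64978036 0.11418712 0.191     ] [0.64541369 0.112088   0.191     ]
ball (array([ 0.61813751, -0.07932909,  0.25593088]), np.float64(0.002071227712421505))
plate corner 161.37681234685726 330.02916869235946
plate corner 317.18489125467715 248.41036798150878
the job is handed in; nothing more can be done
None
```

I closed up the forge in the order asked: gas lever to its back stop, door hung on the screw, cover set on the flue collar. I handed it in at about 33 s of the 72 s limit.

- **Gas lever:** I pushed it back until the force rose sharply, peaking at about 36 N on the wrist. The ball now measures (0.618, -0.079, 0.256) m, against the expected end stop of about (0.620, -0.080, 0.256) m.
- **Door:** The first hang failed my check. The plate tilted about 8.5° because it was off-centre on the screw. I regripped it, turned it upright against the screw, felt for both walls of the slot and let it go in the middle. In the last scene picture the plate's upper corners match an upright door to within a pixel. A close-up taken just after release showed it within about 1° of upright.
- **Cover:** I took the cover farthest to the left. It met the rim at the height I had predicted, and in the pictures it looks centred and level. The two camera estimates of its centre differ by about 4 mm in x, which I put down to calibration and pixel reading.

From the pictures, the hammer, brush, billet, jar, mug, wrench and the spare cover do not appear to have moved. The arm was clear of everything when I handed in.

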